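# Load the laser marking jig with keyhole plates

## Robot

A 6-joint arm with a two-finger parallel gripper is mounted at the origin on the work surface. World frame = base frame: x ahead of the robot, y to its left, z up, the work surface at z = 0. Lengths are in mm, angles in rad, forces in N, time in s.
With the tool pointing down it reaches from about 300 to 750 mm from the base axis. Payload 8.5 kg.
Tool frame: the origin (TCP) lies on the centre line of the jaws, within the pads' length; the fingertips stand 25 mm ahead of it and the grasp point (between the pads) lies 6 mm ahead of it; z points along the fingers, y is the line along which they close (so a half turn about z gives the same grasp; the last joint's range is limited). The gripper opens to 88 mm and grips with 3 to 60 N. Pads are 18 mm wide; open, the fingers measure 123 mm over their backs; the gripper's body (75 mm by 187 mm) begins 45 mm behind the grasp point.
Start: joints at [-1.384, 0.381, 1.297, -0, 1.464, -0.215], TCP at [215.084, -506.181, 227.148] pointing down, gripper open.
Joint ranges: [-3.11, 3.11], [-0.89, 2.33], [0.22, 2.48], [-1.42, 4.56], [0.17, 2.85], [-2.88, 2.88]. Speed limits (rad/s): [2.39, 2.39, 3.14, 3.14, 3.14, 3.14].

## Interface

Orientations are given as a rotation vector (axis times angle).
In Python, from rig import r gives the robot as it stands.
- The arm moves only by the tool drive_tool, never from a script. Its argument "steps" is a list of rows, each a list of 5 numbers: the shift along the tool's x, y, z in mm, then the turn about the tool's z in rad, then the opening, from 0 (shut) to 1 (fully open). A call has 1 to 5 rows; each row is the pose to reach, as a shift and turn from the pose commanded when the call began, along the tool's axes at that moment; what a row does not reach only later rows make up. A row lasts 1/12 s, in which the tool goes at most 41.7 mm and 7.16 degrees, less where a joint would pass 70% of its speed; a pose out of reach is approached as far as the arm can. A call with a gripper value outside its range is refused whole. The fingers move at their own pace and stop on an object; "force" is the grip in N (left out, the last holds). Time passes only in rows, so rows that repeat a pose let the fingers close. It gives the time, the measured TCP pose, the force, the opening and the grip force at its end, in the units of the state.
- r.get_obs(): the state, without advancing time (a new reading comes with each control period).
- r.camera(name): name is "scene" or "side" or "wrist"; returns the picture (480x640x3 uint8, blue, green, red); there is no depth.
- r.camera_model(name): a dict with "fx", "fy", "cx", "cy" (pixels), "extrinsics" (4x4, takes a point from world to camera coordinates); the wrist camera has in their place "T_tool_cam" (4x4, takes a point from camera to tool coordinates, whose origin is the TCP and whose axes are the flange's). Camera axes: x right, y up, looking along -z (the intrinsics and any distortion apply to the point x, -y, -z); pixel columns grow to the right and rows downward; lengths in mm; the calibration is good to about 2 mm. A picture is of the moment at which its call begins: read the wrist's pose just before it. camera_model takes no time and is no camera call.
- r.job_done(): hands the job in; it is judged then, once.
The state is a dict: "time_s": time; "q": joint angles; "qd": joint speeds; "effort": joint torques, N m; "eef_pos": TCP position; "ee_rot": TCP orientation; "wrist_force": force on the tool from outside, world axes, zero at the start; "moment": the same for the moment, N m; "grip_width": finger opening in mm; "grip_force": force on a finger pad.
Only numpy, scipy, OpenCV 4.12 (cv2) and the standard library are available. Lean on these libraries where they do the work, as an engineer would, in place of code of your own. Each camera call takes 0.05 s, during which the arm holds its last target. There are 200 camera calls.

## Task

Load the sloping marking jig: first slide its red clamp jaw all the way up, then hang every loose keyhole plate on a brass-headed screw of its own, narrow end of the keyhole uphill, sliding it down until the screw is fully home in the slot and the plate lies flat and square on the board. Last, slide the jaw gently down until it rests against the top edges of the plates and let go; leave everything else on the bench alone.

Things in the scene. Friction and masses are not known exactly. Their poses are not given: they have to be found in the camera images.
- plate1: Dark metal plate 120 (x) x 76 (y) x 6 mm, 0.15-0.3 kg, keyhole in it, orange grip block on top; None if absent. Starts flat on the bench, grip up. Origin: centre of the underside; z out of the grip side; +x towards the end that must point up-slope when hung. Grip block 36 (x) x 20 (y) x 35 mm tall, centred at x = -18, from z = 6 to 41.
- plate1_seat (a point): Point on the underside of plate1 at plate x = +42 mm, y = 0: where the screw axis is when the plate is home; axes as the plate's. The keyhole's round hole, 26 mm across, is centred at plate x = +16; its slot, 12 mm wide, runs from there towards +x (26 mm of sliding). None if absent.
- plate2: Dark metal plate 120 (x) x 76 (y) x 6 mm, 0.15-0.3 kg, keyhole in it, green grip block on top; None if absent. Starts flat on the bench, grip up. Origin: centre of the underside; z out of the grip side; +x towards the end that must point up-slope when hung. Grip block 36 (x) x 20 (y) x 35 mm tall, centred at x = -18, from z = 6 to 41.
- plate2_seat (a point): Point on the underside of plate2 at plate x = +42 mm, y = 0: where the screw axis is when the plate is home; axes as the plate's. The keyhole's round hole, 26 mm across, is centred at plate x = +16; its slot, 12 mm wide, runs from there towards +x (26 mm of sliding). None if absent.
- plate3: Dark metal plate 120 (x) x 76 (y) x 6 mm, 0.15-0.3 kg, keyhole in it, blue grip block on top; None if absent. Starts flat on the bench, grip up. Origin: centre of the underside; z out of the grip side; +x towards the end that must point up-slope when hung. Grip block 36 (x) x 20 (y) x 35 mm tall, centred at x = -18, from z = 6 to 41.
- plate3_seat (a point): Point on the underside of plate3 at plate x = +42 mm, y = 0: where the screw axis is when the plate is home; axes as the plate's. The keyhole's round hole, 26 mm across, is centred at plate x = +16; its slot, 12 mm wide, runs from there towards +x (26 mm of sliding). None if absent.
- plate4: Dark metal plate 120 (x) x 76 (y) x 6 mm, 0.15-0.3 kg, keyhole in it, yellow grip block on top; None if absent. Starts flat on the bench, grip up. Origin: centre of the underside; z out of the grip side; +x towards the end that must point up-slope when hung. Grip block 36 (x) x 20 (y) x 35 mm tall, centred at x = -18, from z = 6 to 41.
- plate4_seat (a point): Point on the underside of plate4 at plate x = +42 mm, y = 0: where the screw axis is when the plate is home; axes as the plate's. The keyhole's round hole, 26 mm across, is centred at plate x = +16; its slot, 12 mm wide, runs from there towards +x (26 mm of sliding). None if absent.
- screw1 (a point): Foot of the leftmost screw (counted from the left, seen from the robot) on the blue board's face. x up the slope (32 degrees, rising away from the robot), y left along the board, z out of it. Screws 90 mm apart; shank 8 mm thick, 9 long; head 18 across, 5 thick (top 14 off the face). Board 372 wide, x from -125 (lip 8 high, 6 wide) to +100 mm.
- screw2 (a point): Foot of the second screw (counted from the left, seen from the robot) on the blue board's face. x up the slope (32 degrees, rising away from the robot), y left along the board, z out of it. Screws 90 mm apart; shank 8 mm thick, 9 long; head 18 across, 5 thick (top 14 off the face). Board 372 wide, x from -125 (lip 8 high, 6 wide) to +100 mm.
- screw3 (a point): Foot of the third screw (counted from the left, seen from the robot) on the blue board's face. x up the slope (32 degrees, rising away from the robot), y left along the board, z out of it. Screws 90 mm apart; shank 8 mm thick, 9 long; head 18 across, 5 thick (top 14 off the face). Board 372 wide, x from -125 (lip 8 high, 6 wide) to +100 mm.
- screw4 (a point): Foot of the rightmost screw (counted from the left, seen from the robot) on the blue board's face. x up the slope (32 degrees, rising away from the robot), y left along the board, z out of it. Screws 90 mm apart; shank 8 mm thick, 9 long; head 18 across, 5 thick (top 14 off the face). Board 372 wide, x from -125 (lip 8 high, 6 wide) to +100 mm.
- clamp (a joint): Red jaw bar, 340 wide across the board, 24 mm along the slope, 13 high, sliding along the slope: 0 m = lowest stop, 0.055 = fully up. At 0 its lower edge lies 8 mm up-slope of the screw axes; at 0.010 it touches plates that are home. Plates can be put on only with it near fully up. About 5 N of friction holds it anywhere.
- jaw_grip (a point): Point on the jaw's black grip block, at the jaw's middle: block 24 (along the slope) x 20 (across) mm, standing from 13 to 48 mm off the board; the point is on its axis 29 mm off the board. Moves with the jaw; axes as the screws'.
- white_block: white plastic block 100 x 35 x 30 mm; origin at the centre of its underside. A bystander, to be left alone.
- white_block2: second white plastic block 100 x 35 x 30 mm; origin at the centre of its underside. A bystander, to be left alone.
- wood_stick: wooden stick 170 x 28 x 18 mm; origin at the centre of its underside. A bystander, to be left alone.
- spray: bottle, 60 mm across, 150 mm tall; origin at the centre of its underside. A bystander, to be left alone.
- driver: screwdriver lying on the bench, not to be touched; a bystander.
Things that resemble listed ones, but are neither listed nor needed, are in the scene too. Leave any purple or turquoise look-alike of the plate1 alone. What is shaped like the plate4 but purple is not meant.

How it is judged:
By the outcome, as a careful person would: the job done as asked, in the order asked, and still so for the second after the job is handed in, with the robot touching nothing.
Of plate1, plate2, plate3, plate4 only 3 to 4 are there at a start; the rules pass over those that are not, and their reading is None.
At some moment in a run one of plate1, plate2, plate3, plate4 may be knocked a few centimetres aside while the robot is not near it.
Once in a run the grip may slacken for a moment while it holds something.
It also fails if it takes over 210 s, if anything falls off the work surface, if the arm or the gripper's body presses on something with over 40 N, if the wrist force passes 120 N, or if a joint passes its speed limit or range.

## Working session

There is one attempt and no reset: what is moved stays moved. The work goes in short steps, Python scripts to look and compute and a tool call to move; the robot and the scene stay as the last step left them, time stands still between calls to the robot, and variables do not carry over. Pictures are saved under pics/ and viewed, at most 14 in all, crops included, and the job is handed in when it is done.

Besides the shell and the picture viewer there is one more tool, called after "Emit:" by a JSON object that holds its "method" and its "body", one argument or row to a line. drive_tool: Moves the arm, as the interface text tells. Its arguments: {"type":"object","properties":{"steps":{"type":"array"},"force":{"type":"number"}},"required":["steps"]}

```bash
ls; mkdir -p pics; cat > h.py <<'E'
import numpy as np, cv2
from scipy.spatial.transform import Rotation as R
from rig import r
def cam(name):
    """returns image, K, cam->world 4x4"""
    m=r.camera_model(name); o=r.get_obs()
    img=r.camera(name)
    K=(m["fx"],m["fy"],m["cx"],m["cy"])
    if name=="wrist":
        T=np.eye(4); T[:3,:3]=R.from_rotvec(o["ee_rot"]).as_matrix(); T[:3,3]=o["eef_pos"]
        C=T@np.array(m["T_tool_cam"])
    else: C=np.linalg.inv(np.array(m["extrinsics"]))
    return img,K,C
def ray(K,C,u,v):
    d=np.array([(u-K[2])/K[0],-(v-K[3])/K[1],-1.]); d=C[:3,:3]@d
    return C[:3,3],d/np.linalg.norm(d)
def onplane(K,C,u,v,p0=(0,0,0),n=(0,0,1)):
    o,d=ray(K,C,u,v); n=np.array(n,float)
    return o+d*(np.dot(np.array(p0)-o,n)/np.dot(d,n))
def proj(K,C,P):
    p=np.linalg.inv(C)@np.append(P,1); return K[2]+K[0]*p[0]/-p[2],K[3]-K[1]*p[1]/-p[2]
E
python3 - <<'E'
from h import *
for n in("scene","side","wrist"):
    i,K,C=cam(n); cv2.imwrite(f"pics/{n}0.png",i); print(n,K,C.round(3).tolist(),[k for k in r.camera_model(n)])
o=r.get_obs();print(o)
E
```

```text
pics
scene (601.4045555570589, 601.4045555570589, 325.8237458925297, 242.64808750650036) [[0.452, -0.695, 0.559, 1517.722], [0.892, 0.356, -0.279, -358.559], [-0.005, 0.625, 0.781, 1448.982], [0.0, 0.0, 0.0, 1.0]] ['fx', 'fy', 'cx', 'cy', 'extrinsics']
side (557.7334942653913, 557.7334942653913, 315.6846630218444, 237.44745466516522) [[-0.924, 0.241, -0.298, 28.647], [-0.383, -0.585, 0.715, 1325.984], [-0.002, 0.775, 0.632, 1171.974], [0.0, 0.0, 0.0, 1.0]] ['fx', 'fy', 'cx', 'cy', 'extrinsics']
wrist (351.7657316063805, 351.7657316063805, 314.91737418504084, 242.34990645554058) [[0.391, 0.874, 0.289, 290.794], [-0.921, 0.372, 0.121, -474.58], [-0.002, -0.314, 0.95, 384.208], [0.0, 0.0, 0.0, 1.0]] ['fx', 'fy', 'cx', 'cy', 'T_tool_cam']
{'time_s': 0.15, 'q': array([-1.38428606e+00,  3.81018441e-01,  1.29796675e+00, -2.09952461e-05,
        1.46360988e+00, -2.15307422e-01]), 'qd': array([-0.00084106, -0.00089686, -0.00154626,  0.00068317, -0.00160791,
       -0.00016468]), 'effort': array([ 2.19366324e-03, -4.38079834e+01, -2.24614835e+01,  7.13755307e-02,
        3.43659392e-02, -8.38046662e-05]), 'eef_pos': array([ 215.05068698, -505.99244423,  226.73230615]), 'ee_rot': array([-3.07741829e+00, -6.26739549e-01,  1.01104097e-05]), 'wrist_force': array([ 0.20934853, -0.87078182, -0.19896488]), 'moment': array([ 0.0091765 ,  0.00284545, -0.0707358 ]), 'grip_force': 0.0, 'grip_width': 87.93620505179207}
```

View pics/scene0.png

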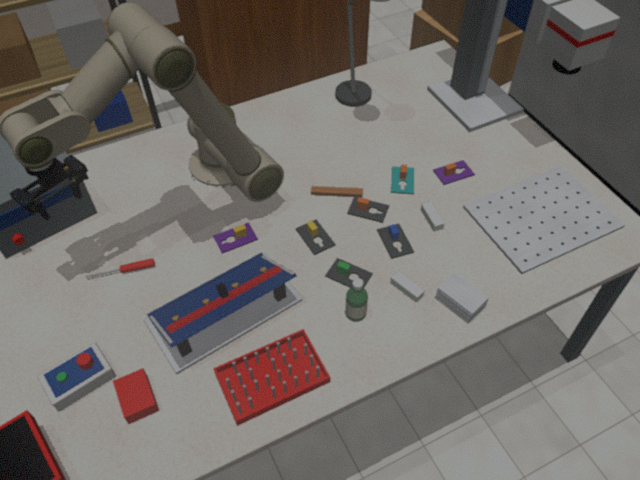

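View pics/side0.png

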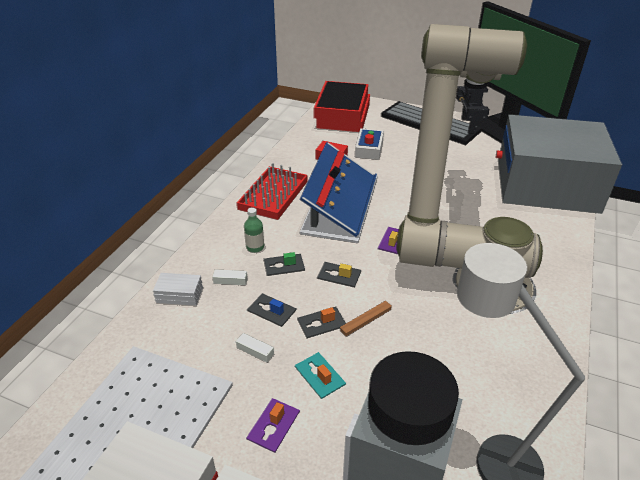

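```bash
cat > m.py <<'E'
from h import *
S=cam("scene"); D=cam("side")
def mask(i,lo,hi):
    return cv2.inRange(cv2.cvtColor(i,cv2.COLOR_BGR2HSV),lo,hi)
if __name__=="__main__":
    i,K,C=S
    h=cv2.cvtColor(i,cv2.COLOR_BGR2HSV)
    print({n:h[v,u].tolist() for n,(u,v) in dict(plO=(380,212),plB=(398,250),plY=(325,245),bench=(300,160)).items()})
    dark=mask(i,(0,0,0),(179,110,95)); 
    dark[:150]=0; dark[300:]=0; dark[:,:290]=0; dark[:,430:]=0
    dark=cv2.morphologyEx(dark,cv2.MORPH_CLOSE,np.ones((3,3)))
    cs,_=cv2.findContours(dark,cv2.RETR_EXTERNAL,cv2.CHAIN_APPROX_NONE)
    for c in cs:
        if cv2.contourArea(c)<150: continue
        P=np.array([onplane(K,C,u,v,(0,0,5))[:2] for u,v in c[:,0]],np.float32)
        print(c[:,0].mean(0).round(),cv2.contourArea(c),cv2.minAreaRect(P))
    a=cv2.resize(S[0][250:370,135:310],None,fx=4.5,fy=4.5,interpolation=2)[:, :790]
    cv2.imwrite("pics/a.png",a)
    cv2.imwrite("pics/b.png",cv2.resize(D[0][140:245,295:385],None,fx=5.6,fy=5.6,interpolation=2))
E
python3 m.py
```

```text
{'plO': [38, 8, 132], 'plB': [30, 12, 110], 'plY': [165, 8, 68], 'bench': [10, 15, 150]}
[350. 280.] 976.0 ((643.4978637695312, 152.49856567382812), (143.1011505126953, 117.82318878173828), 34.154056549072266)
[395. 240.] 627.0 ((573.1618041992188, 351.4039306640625), (74.42467498779297, 121.7229232788086), 81.36719512939453)
[315. 236.] 571.5 ((446.3157043457031, 138.53814697265625), (121.16366577148438, 75.33837890625), 3.55979323387146)
[353. 203.] 585.0 ((368.0018310546875, 297.2343444824219), (256.47210693359375, 91.8812484741211), 43.76449966430664)
```

View pics/a.png

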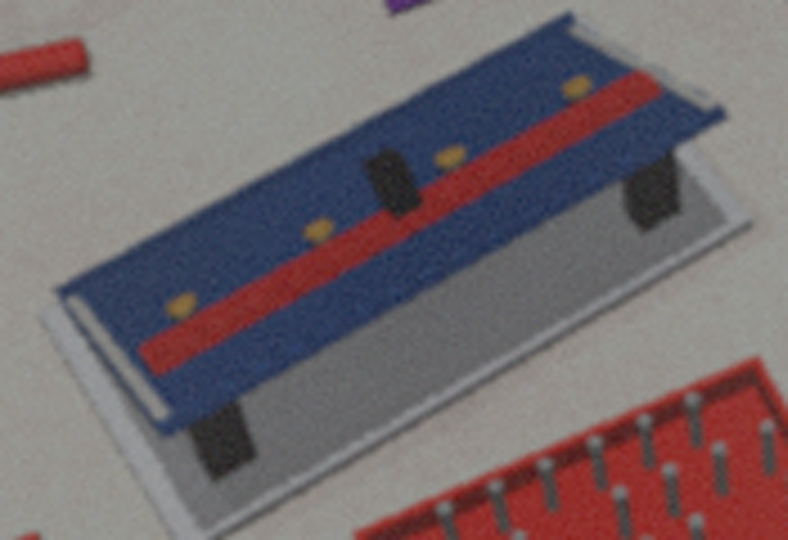

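View pics/b.png

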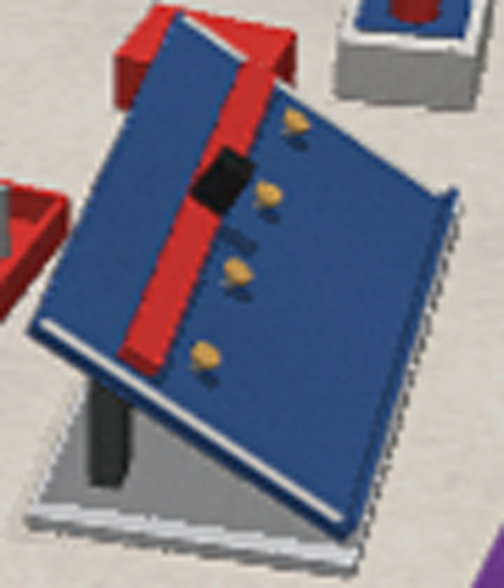

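```bash
cat > m2.py <<'E'
from m import *
def tri(a,b):
    A=np.zeros((3,3));B=np.zeros(3)
    for (i,K,C),p in((S,a),(D,b)):
        o,d=ray(K,C,*p); M=np.eye(3)-np.outer(d,d); A+=M;B+=M@o
    P=np.linalg.solve(A,B); return P
sc=[(182,305),(319,231),(451,156),(578,87)]; sd=[(296,123),(268,194),(237,272),(205,356)]
H=np.array([tri((135+a/4.5,250+b/4.5),(295+c/5.6,140+d/5.6)) for (a,b),(c,d) in zip(sc,sd)]); print(H.round(1))
d=H[3]-H[0]; print("yaw",np.degrees(np.arctan2(-d[0],d[1])),np.linalg.norm(d))
print("jawgrip",tri((135+391/4.5,250+182/4.5),(295+221/5.6,140+181/5.6)).round(1))
def blobs(i,lo,hi):
    m=mask(i,lo,hi); n,l,s,c=cv2.connectedComponentsWithStats(m); return [(c[k].round(1).tolist(),int(s[k,4])) for k in range(1,n) if s[k,4]>25]
for n,lo,hi in(("or",(5,150,80),(17,255,255)),("ye",(20,140,80),(32,255,255)),("gr",(50,140,60),(75,255,255)),("bl",(105,150,80),(122,255,255))):
    print(n,blobs(S[0],lo,hi),blobs(D[0],lo,hi))
E
python3 m2.py
```

```text
[[ 594.2 -340.    95.6]
 [ 581.6 -251.7   96.1]
 [ 568.  -161.7   97.1]
 [ 554.7  -72.8   96.7]]
yaw 8.407590221332843 270.09673640982646
jawgrip [ 594.5 -204.4  131.5]
or [([450.2, 166.2], 33), ([363.0, 200.4], 36)] [([327.5, 314.7], 171), ([324.0, 373.9], 177), ([276.7, 412.7], 210)]
ye [([312.0, 225.9], 54), ([239.1, 229.8], 72)] [([392.7, 238.0], 91), ([344.7, 270.2], 146)]
gr [([61.0, 376.2], 40)] [([289.2, 258.4], 119)]
bl [([118.0, 98.3], 59), ([393.6, 228.9], 28)] [([113.6, 122.5], 51985), ([363.0, 137.2], 69), ([375.9, 138.2], 88), ([319.5, 173.7], 815), ([350.5, 194.8], 2110), ([276.3, 306.4], 159)]
```

```bash
cat >> h.py <<'E'
PSI=np.radians(8.4); SL=np.radians(32)
BX=np.array([np.cos(PSI)*np.cos(SL),np.sin(PSI)*np.cos(SL),np.sin(SL)]); BY=np.array([-np.sin(PSI),np.cos(PSI),0]); BN=np.cross(BX,BY)
MID=np.array([574.6,-206.5,96.4])-12.5*BN   # midway between screws 2 and 3, on the face
def B(x,y,z): return MID+x*BX+y*BY+z*BN
def toB(p): return np.array([BX,BY,BN])@(np.array(p)-MID)
def go(pos,head_deg,start=None,maxd=160,maxa=32):
    """print tool shifts that bring the GRASP POINT to pos, tool x heading head_deg"""
    o=r.get_obs(); p,h=(o["eef_pos"],head(o)) if start is None else start
    t=np.array(pos,float)+[0,0,6]; dh=(head_deg-h+180)%360-180
    n=int(max(1,np.ceil(np.linalg.norm(t-p)/maxd),np.ceil(abs(dh)/maxa)))
    for k in range(n):
        d=(t-p)/(n-k); a=np.radians(h); st=dh/n
        dx,dy=np.cos(a)*d[0]+np.sin(a)*d[1], np.sin(a)*d[0]-np.cos(a)*d[1]
        s=[round(dx),round(dy),round(-d[2]),round(-np.radians(st),2)]; print("  call",s)
        p=p+np.array([np.cos(a)*s[0]+np.sin(a)*s[1],np.sin(a)*s[0]-np.cos(a)*s[1],-s[2]]); h-=np.degrees(s[3])
    return p,h
def head(o):
    x=R.from_rotvec(o["ee_rot"]).as_matrix()[:,0]; return np.degrees(np.arctan2(x[1],x[0]))
E
python3 - <<'E'
from h import *
print(head(r.get_obs()),MID,B(35,0,39),BN)
s=go(B(20,0,0)+[-40,-20,200],8.4)
E
```

```text
23.020804831419472 [ 581.15293084 -205.53234736   85.7993988 ] [ 590.07105478 -204.21543339  137.4204488 ] [-0.52423447 -0.07741221  0.8480481 ]
  call [142, -42, -25, np.float64(0.09)]
  call [138, -55, -25, np.float64(0.09)]
  call [132, -67, -25, np.float64(0.09)]
```

Emit:
{"method": "drive_tool", "body": {
  "steps": [
    [142,-42,-25,0.09,1],
    [142,-42,-25,0.09,1],
    [142,-42,-25,0.09,1],
    [142,-42,-25,0.09,1],
    [142,-42,-25,0.09,1]
  ]
}}

```text
time_s: 0.77
eef_pos: [332.4, -409.3, 253.4]
ee_rot: [3.101, 0.495, 0.002]
wrist_force: [0.1, -0.4, 0.6]
grip_width: 87.9
grip_force: 0.0
```

Emit:
{"method": "drive_tool", "body": {
  "steps": [
    [138,-55,-25,0.09,1],
    [138,-55,-25,0.09,1],
    [138,-55,-25,0.09,1],
    [138,-55,-25,0.09,1],
    [138,-55,-25,0.09,1]
  ]
}}

```text
time_s: 1.18
eef_pos: [446.5, -314.9, 277.9]
ee_rot: [3.121, 0.354, 0.003]
wrist_force: [-0.1, -0.2, -0.4]
grip_width: 88.0
grip_force: 0.0
```

Emit:
{"method": "drive_tool", "body": {
  "steps": [
    [132,-67,-25,0.09,1],
    [132,-67,-25,0.09,1],
    [132,-67,-25,0.09,1],
    [132,-67,-25,0.09,1],
    [132,-67,-25,0.09,1]
  ]
}}

```text
time_s: 1.6
eef_pos: [560.3, -220.8, 302.1]
ee_rot: [-3.134, -0.213, -0.002]
wrist_force: [-0.5, -0.4, 1.8]
grip_width: 88.1
grip_force: 0.0
```

```bash
cat > w.py <<'E'
from h import *
import sys
i,K,C=cam("wrist"); cv2.imwrite(f"pics/{sys.argv[1]}.png",i)
o=r.get_obs(); print(o["time_s"],o["eef_pos"].round(1),head(o).round(2),o["wrist_force"].round(1),o["grip_width"],o["grip_force"])
np.savez("w.npz",i=i,K=K,C=C)
E
python3 w.py j1
```

```text
1.65 [ 558.7 -222.4  301.7] 7.69 [-0.4 -0.  -0. ] 88.47412760395538 0.0
```

View pics/j1.png

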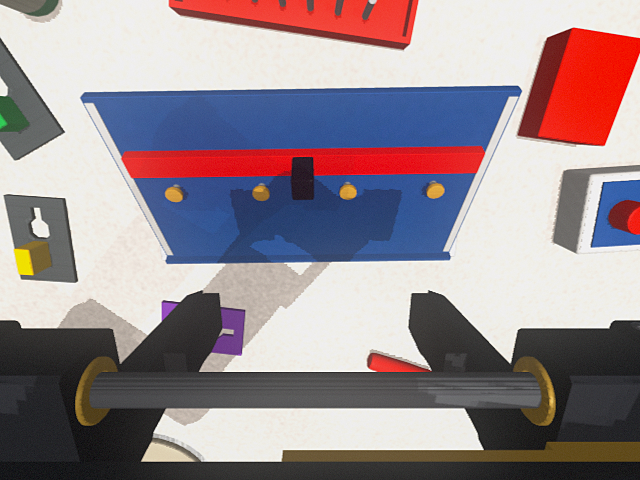

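```bash
python3 - <<'E'
from h import *
d=np.load("w.npz"); i,K,C=d["i"],d["K"],d["C"]
h=cv2.cvtColor(i,cv2.COLOR_BGR2HSV)
m=cv2.inRange(h,(12,120,90),(28,255,255)); m[:175]=0;m[210:]=0; m[:,:150]=0
n,l,s,c=cv2.connectedComponentsWithStats(m)
for k in range(1,n):
    if s[k,4]>60: print("head",c[k].round(1),s[k,4],toB(onplane(K,C,*c[k],B(0,0,12.5),BN)).round(1))
r_=cv2.inRange(h,(0,150,120),(6,255,255))|cv2.inRange(h,(174,150,120),(179,255,255)); 
for u in(220,250,350,400):
    v=np.where(r_[120:195,u])[0]+120; print(u,v.min(),v.max(),"upper(13)",toB(onplane(K,C,u,v.min(),B(0,0,13),BN)).round(1),"lower bottom(0)",toB(onplane(K,C,u,v.max()+1,B(0,0,0),BN)).round(1))
b=cv2.inRange(h,(0,0,0),(179,255,45)); b[:150]=0;b[205:]=0; b[:,:285]=0;b[:,320:]=0
ys,xs=np.where(b); print("blk",xs.min(),xs.max(),ys.min(),ys.max())
for v,z in((ys.min(),48),(ys.max(),48)): print(toB(onplane(K,C,(xs.min()+xs.max())/2,v,B(0,0,z),BN)).round(1))
E
```

```text
head [434.8 190.4] 206 [   1.8 -136.4   12.5]
head [347.5 191.7] 202 [  1.3 -46.1  12.5]
head [173.7 194.2] 208 [  0.5 134.5  12.5]
head [260.5 192.9] 202 [ 1.  44.2 12.5]
220 150 176 upper(13) [54.7 74.4 13. ] lower bottom(0) [12.3 85.9 -0. ]
250 150 175 upper(13) [54.3 46.9 13. ] lower bottom(0) [13.2 54.6 -0. ]
350 148 174 upper(13) [ 55.2 -45.1  13. ] lower bottom(0) [ 13.  -48.8  -0. ]
400 147 173 upper(13) [ 55.7 -90.9  13. ] lower bottom(0) [  13.5 -100.4   -0. ]
blk 291 313 157 199
[71.8 -2.3 48. ]
[25.  -0.5 48. ]
```

```bash
sed -i 's/^PSI=.*/PSI=np.radians(8.5); SL=np.radians(32)/; s/-12.5\*BN /-12.5*BN+np.array([.5,-.5,.3]) /' h.py; python3 - <<'E'
from h import *
s=go(B(36.5,0,39)+[0,0,60],8.5)
s=go(B(36.5,0,39),8.5,s); 
go(B(36.5+25,0,39),8.5,s)
E
```

```text
call [35, -13, 97, np.float64(-0.01)]
  call [0, 0, 60, np.float64(-0.0)]
  call [21, 0, -13, np.float64(-0.0)]
```

Emit:
{"method": "drive_tool", "body": {
  "steps": [
    [35,-13,97,-0.01,0.5],
    [35,-13,97,-0.01,0.5],
    [35,-13,97,-0.01,0.5],
    [35,-13,97,-0.01,0.5],
    [35,-13,97,-0.01,0.5]
  ]
}}

```text
time_s: 2.07
eef_pos: [589.9, -206.8, 204.9]
ee_rot: [-3.133, -0.221, 0.003]
wrist_force: [0.1, -0.5, 0.8]
grip_width: 56.7
grip_force: 0.0
```

Emit:
{"method": "drive_tool", "body": {
  "steps": [
    [0,0,20,0,0.5],
    [0,0,40,0,0.5],
    [0,0,60,0,0.5],
    [0,0,60,0,0.5],
    [0,0,60,0,0.5]
  ]
}}

```text
time_s: 2.48
eef_pos: [590.7, -206.7, 146.9]
ee_rot: [3.133, 0.221, 0.002]
wrist_force: [-0.5, -0.2, 1.0]
grip_width: 44.0
grip_force: 0.0
```

Emit:
{"method": "drive_tool", "body": {
  "steps": [
    [0,0,0,0,0.1],
    [0,0,0,0,0.1],
    [0,0,0,0,0.1],
    [0,0,0,0,0.1],
    [0,0,0,0,0.1]
  ],
  "force": 25
}}

```text
time_s: 2.9
eef_pos: [591.0, -205.5, 145.7]
ee_rot: [3.133, 0.223, 0.001]
wrist_force: [0.8, 0.1, -0.9]
grip_width: 12.6
grip_force: 0.0
```

Emit:
{"method": "drive_tool", "body": {
  "steps": [
    [0,0,0,0,0.1],
    [0,0,0,0,0.1],
    [0,0,0,0,0.1]
  ]
}}

```text
time_s: 3.15
eef_pos: [590.9, -205.4, 145.2]
ee_rot: [-3.134, -0.223, 0.0]
wrist_force: [-0.9, -0.7, 0.2]
grip_width: 9.1
grip_force: 0.0
```

```bash
python3 w.py j2; python3 -c "
import cv2; i=cv2.imread('pics/j2.png'); cv2.imwrite('pics/j2c.png',i[150:400,120:520])"
```

```text
3.2 [ 590.8 -205.4  145.1] 8.13 [ 0.6 -0.9 -0.1] 8.798038001564013 0.0
```

View pics/j2c.png

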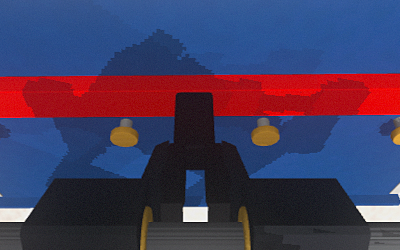

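```bash
python3 - <<'E'
from h import *
d=np.load("w.npz"); i,K,C=d["i"],d["K"],d["C"]
for n,u,v,z in(("low13",240,266,13),("low13",390,266,13),("up0",240,225,0),("blktop up",314,243,48),("head",243,286,13),("head",385,284,13)): print(n,toB(onplane(K,C,u,v,B(0,0,z),BN)).round(1))
o=r.get_obs(); print("grasp",toB(o["eef_pos"]-[0,0,6]).round(1))
for q in(10,16,22,28): print(q,[tuple(np.round(proj(K,C,B(x,0,48)))) for x in (8+q,32+q)])
E
```

```text
low13 [23.5 43.3 13. ]
low13 [ 22.6 -45.6  13. ]
up0 [45.1 41.3 -0. ]
blktop up [86.7 -1.  48. ]
head [ 1.7 45.1 13. ]
head [  3.1 -45.5  13. ]
grasp [35.9 -0.7 40.1]
10 [(np.float64(313.0), np.float64(324.0)), (np.float64(313.0), np.float64(302.0))]
16 [(np.float64(313.0), np.float64(319.0)), (np.float64(313.0), np.float64(295.0))]
22 [(np.float64(313.0), np.float64(313.0)), (np.float64(312.0), np.float64(288.0))]
28 [(np.float64(313.0), np.float64(308.0)), (np.float64(312.0), np.float64(281.0))]
```

```bash
python3 - <<'E'
from h import *
d=np.load("w.npz"); i,K,C=d["i"],d["K"],d["C"]
e=r.get_obs()["eef_pos"]
print("tip",proj(K,C,e-[0,0,25]),"grasp",proj(K,C,e-[0,0,6]))
for x,z in((45.5,13),(45.5,48),(21.5,48)): print(x,z,[np.round(proj(K,C,B(x,y,z)),0).tolist() for y in(-11,9)])
print("cam z height",C[:3,3])
for z in (0,13): print(np.round(proj(K,C,B(0,45,z))))
cv2.imwrite("pics/j3.png",cv2.resize(np.clip(i[230:400,240:400].astype(float)*3,0,255).astype(np.uint8),None,fx=3.5,fy=3.5))
E
```

```text
tip (np.float64(314.3687859418685), np.float64(278.8942407909851)) grasp (np.float64(314.2783781020515), np.float64(294.12266182549445))
45.5 13 [[333.0, 242.0], [296.0, 242.0]]
45.5 48 [[336.0, 298.0], [294.0, 298.0]]
21.5 48 [[334.0, 321.0], [296.0, 321.0]]
cam z height [ 672.28776282 -194.26351257  302.72229913]
[246. 271.]
[244. 287.]
```

View pics/j3.png

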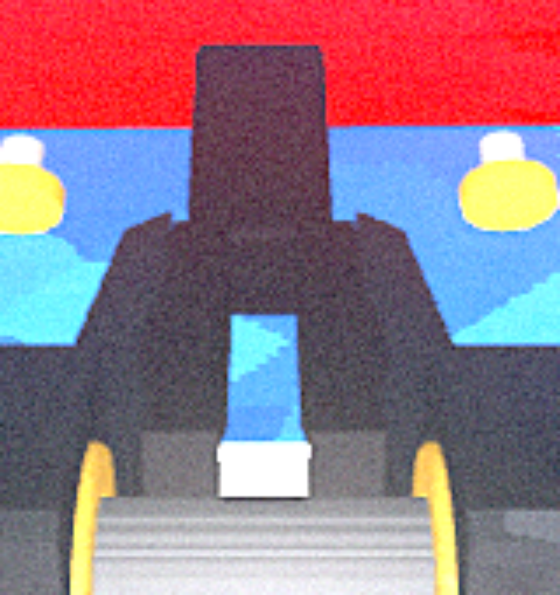

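```bash
python3 - <<'E'
from h import *
i,K,C=cam("side"); j,_,_=cam("scene")
a=cv2.resize(i[120:220,290:390],(400,400),interpolation=2); b=cv2.resize(j[240:340,170:270],(400,400),interpolation=2)
cv2.imwrite("pics/j4.png",np.clip(np.hstack([a,b])*1.6,0,255).astype(np.uint8))
e=r.get_obs()["eef_pos"]; print(np.array(proj(K,C,e-[0,0,25]))-[290,120])
E
```

```text
[45.72646939 55.05559839]
```

View pics/j4.png

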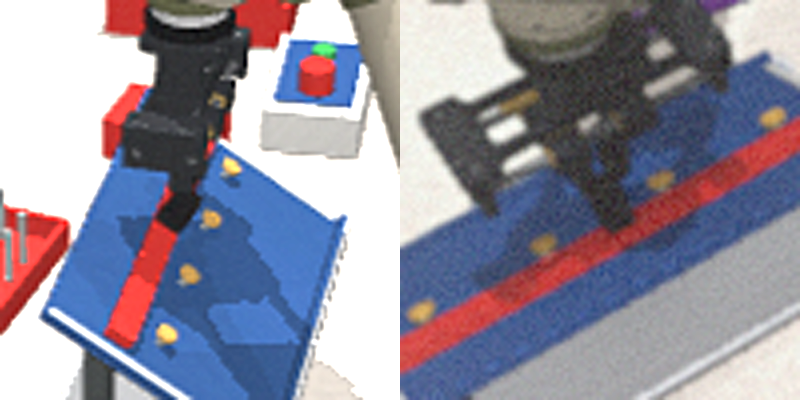

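Emit:
{"method": "drive_tool", "body": {
  "steps": [
    [0,0,0,0,0.5],
    [0,0,0,0,0.5],
    [0,0,0,0,0.5],
    [5,0,-2,0,0.5],
    [10,0,-3,0,0.5]
  ]
}}

```text
time_s: 3.72
eef_pos: [601.1, -204.1, 148.5]
ee_rot: [3.134, 0.222, 0.0]
wrist_force: [-0.5, 0.2, -0.3]
grip_width: 40.4
grip_force: 0.0
```

Emit:
{"method": "drive_tool", "body": {
  "steps": [
    [0,0,0,0,0],
    [0,0,0,0,0],
    [0,0,0,0,0],
    [0,0,0,0,0],
    [0,0,0,0,0]
  ]
}}

```text
time_s: 4.13
eef_pos: [600.6, -204.0, 148.1]
ee_rot: [-3.134, -0.222, 0.0]
wrist_force: [0.4, -0.1, 0.5]
grip_width: 10.8
grip_force: 0.0
```

Emit:
{"method": "drive_tool", "body": {
  "steps": [
    [0,0,0,0,0],
    [0,0,0,0,0],
    [0,0,0,0,0]
  ]
}}

```text
time_s: 4.38
eef_pos: [600.7, -204.0, 148.1]
ee_rot: [-3.134, -0.222, 0.0]
wrist_force: [0.8, 0.1, -0.1]
grip_width: 0.5
grip_force: 0.0
```

Emit:
{"method": "drive_tool", "body": {
  "steps": [
    [0,0,-10,0,0.5],
    [0,0,-10,0,0.5],
    [0,0,-10,0,0.5],
    [0,0,-10,0,0.5],
    [-11,0,-10,0,0.5]
  ]
}}

```text
time_s: 4.8
eef_pos: [590.6, -205.3, 157.8]
ee_rot: [3.134, 0.224, 0.001]
wrist_force: [-1.0, 0.5, 0.2]
grip_width: 31.8
grip_force: 0.0
```

Emit:
{"method": "drive_tool", "body": {
  "steps": [
    [0,0,6,0,0.5],
    [0,0,10,0,0.5],
    [0,0,13,0,0.5],
    [0,0,16,0,0.5],
    [0,0,16,0,0.5]
  ]
}}

```text
time_s: 5.22
eef_pos: [589.8, -205.4, 141.2]
ee_rot: [-3.133, -0.223, 0.002]
wrist_force: [0.2, -0.3, 0.5]
grip_width: 44.2
grip_force: 0.0
```

Emit:
{"method": "drive_tool", "body": {
  "steps": [
    [0,0,2,0,0.5],
    [0,0,4,0,0.5],
    [0,0,6,0,0.5],
    [0,0,6,0,0.5]
  ]
}}

```text
time_s: 5.55
eef_pos: [589.8, -205.5, 135.7]
ee_rot: [-3.133, -0.223, 0.001]
wrist_force: [0.2, 0.4, -1.0]
grip_width: 44.4
grip_force: 0.0
```

```bash
python3 w.py j5; python3 - <<'E'
from h import *
w=cv2.imread("pics/j5.png"); i,_,_=cam("side")
a=cv2.resize(i[120:220,290:390],(400,400),interpolation=2); b=cv2.resize(w[220:380,230:390],(400,400),interpolation=2)
cv2.imwrite("pics/j5c.png",np.clip(np.hstack([a,b])*2.,0,255).astype(np.uint8))
E
```

```text
5.6 [ 589.8 -205.5  136. ] 8.12 [0.4 0.4 0.7] 44.19351387637414 0.0
```

View pics/j5c.png

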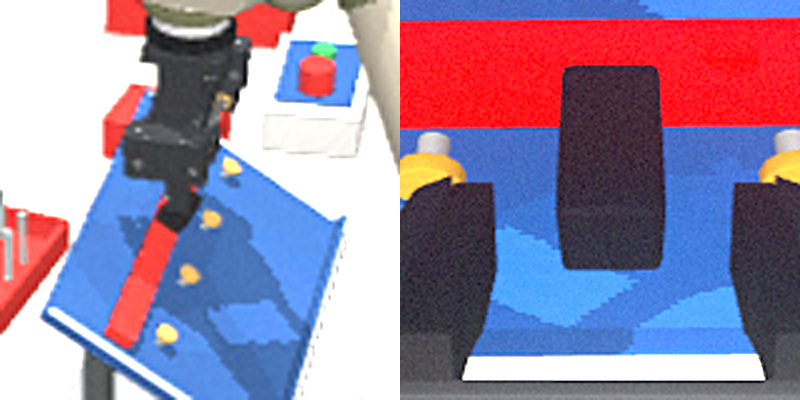

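Emit:
{"method": "drive_tool", "body": {
  "steps": [
    [0,0,0,0,0],
    [0,0,0,0,0],
    [0,0,0,0,0],
    [0,0,0,0,0],
    [0,0,0,0,0]
  ],
  "force": 25
}}

```text
time_s: 6.07
eef_pos: [589.8, -205.1, 136.2]
ee_rot: [-3.133, -0.223, 0.0]
wrist_force: [-1.8, 2.7, 1.6]
grip_width: 18.9
grip_force: 25.0
```

Emit:
{"method": "drive_tool", "body": {
  "steps": [
    [6,0,-4,0,0],
    [12,0,-7.5,0,0],
    [18,0,-11.2,0,0],
    [24,0,-15,0,0],
    [24,0,-15,0,0]
  ]
}}

```text
time_s: 6.48
eef_pos: [613.3, -201.5, 151.1]
ee_rot: [-3.132, -0.223, 0.004]
wrist_force: [-3.7, 4.1, 1.9]
grip_width: 19.2
grip_force: 25.0
```

Emit:
{"method": "drive_tool", "body": {
  "steps": [
    [4,0,-2.5,0,0],
    [7,0,-4.4,0,0],
    [9,0,-5.6,0,0],
    [9,0,-5.6,0,0]
  ]
}}

```text
time_s: 6.82
eef_pos: [621.6, -200.3, 156.3]
ee_rot: [-3.132, -0.223, 0.006]
wrist_force: [-6.6, 3.1, 0.8]
grip_width: 18.9
grip_force: 25.0
```

Emit:
{"method": "drive_tool", "body": {
  "steps": [
    [2,0,-1.2,0,0],
    [3,0,-1.9,0,0],
    [3,0,-1.9,0,0]
  ]
}}

```text
time_s: 7.07
eef_pos: [623.3, -200.0, 157.4]
ee_rot: [-3.131, -0.222, 0.012]
wrist_force: [-10.2, 1.5, -1.9]
grip_width: 19.2
grip_force: 25.0
```

```bash
cat > jaw.py <<'E'
from h import *
from m import mask
for n in("scene","side"):
    i,K,C=cam(n); h=mask(i,(0,130,70),(8,255,255))|mask(i,(172,130,70),(179,255,255))
    # bar edges along the slope at y=±100: sample along the board's x
    for y in(-110,110):
        xs=np.arange(0,100,.5); on=[]
        for x in xs:
            u,v=proj(K,C,B(x,y,13)); on.append(h[int(round(v)),int(round(u))]>0)
        on=xs[np.array(on)]; print(n,y,on.min() if len(on) else None,on.max() if len(on) else None)
o=r.get_obs(); print(o["time_s"],o["eef_pos"].round(1),o["wrist_force"].round(1))
E
python3 jaw.py
```

```text
scene -110 59.5 99.5
scene 110 56.5 99.5
side -110 None None
side 110 64.0 87.5
7.2667 [ 623.3 -200.   157.4] [-10.9   1.4  -1.6]
```

Emit:
{"method": "drive_tool", "body": {
  "steps": [
    [2,0,-1.2,0,0],
    [4,0,-2.5,0,0],
    [4,0,-2.5,0,0],
    [4,0,-2.5,0,0]
  ]
}}

```text
time_s: 7.6
eef_pos: [623.5, -199.9, 157.6]
ee_rot: [-3.129, -0.22, 0.029]
wrist_force: [-25.2, -2.1, -6.7]
grip_width: 18.6
grip_force: 25.0
```

Emit:
{"method": "drive_tool", "body": {
  "steps": [
    [-3,0,1.8,0,0],
    [-3,0,1.8,0,0.4],
    [-3,0,1.8,0,0.4],
    [-3,0,1.8,0,0.4],
    [-3,0,1.8,0,0.4]
  ]
}}

```text
time_s: 8.02
eef_pos: [626.9, -200.5, 159.7]
ee_rot: [3.133, 0.223, 0.002]
wrist_force: [0.3, -0.2, 0.4]
grip_width: 35.3
grip_force: 0.0
```

Emit:
{"method": "drive_tool", "body": {
  "steps": [
    [0,0,-40,0,0.5],
    [0,0,-80,0,0.5],
    [0,0,-120,0,0.5],
    [0,0,-140,0,0.5],
    [0,0,-140,0,1]
  ]
}}

```text
time_s: 8.43
eef_pos: [627.6, -200.7, 305.4]
ee_rot: [3.128, 0.223, 0.014]
wrist_force: [-0.2, -0.2, 0.8]
grip_width: 48.9
grip_force: 0.0
```

```bash
cat > m3.py <<'E'
from m2 import *
# plates: grip blocks by colour in both fixed views
GC=dict(orange=((4,120,60),(18,255,255)),yellow=((19,120,60),(33,255,255)),green=((45,110,40),(80,255,255)),blue=((105,120,60),(125,255,255)))
def blocks(i,c): return [np.array(b[0]) for b in blobs(i,*GC[c])]
def plates(z=23):
    out={}
    for c in GC:
        best=[]
        for a in blocks(S[0],c):
            for b in blocks(D[0],c):
                P=tri(a,b)
                e=sum(np.linalg.norm(np.array(proj(K,C,P))-p) for (_,K,C),p in((S,a),(D,b)))
                if e<6 and 0<P[2]<60 and 250<P[0]<720 and abs(P[1])<450: best.append((e,P.round(0).tolist()))
        out[c]=best
    return out
for c,b in plates().items(): print(c,b)
E
python3 jaw.py; python3 m3.py | tail -4
```

```text
scene -110 59.5 99.5
scene 110 63.0 99.5
side -110 66.5 87.5
side 110 64.0 87.5
8.6333 [ 626.2 -200.2  297.5] [-0.4 -1.  -0.6]
orange [(np.float64(2.108854734102152), [309.0, 286.0, 11.0]), (np.float64(0.7158669035434526), [407.0, 330.0, 26.0])]
yellow [(np.float64(0.5508650449328559), [427.0, 140.0, 25.0])]
green [(np.float64(1.3153680390005726), [602.0, 158.0, 30.0])]
blue [(np.float64(0.7591106591457417), [551.0, 359.0, 30.0])]
```

```bash
python3 - <<'E'
from h import *
go((450,220,330),0)
E
```

```text
call [-38, -147, -13, np.float64(0.05)]
  call [-46, -145, -13, np.float64(0.05)]
  call [-53, -142, -12, np.float64(0.05)]
```

Emit:
{"method": "drive_tool", "body": {
  "steps": [
    [-38,-147,-13,0.05,1],
    [-38,-147,-13,0.05,1],
    [-38,-147,-13,0.05,1],
    [-38,-147,-13,0.05,1],
    [-38,-147,-13,0.05,1]
  ]
}}

```text
time_s: 9.15
eef_pos: [566.4, -55.9, 313.2]
ee_rot: [-3.137, -0.151, -0.001]
wrist_force: [0.1, 0.6, 1.4]
grip_width: 88.2
grip_force: 0.0
```

Emit:
{"method": "drive_tool", "body": {
  "steps": [
    [-46,-145,-13,0.05,1],
    [-46,-145,-13,0.05,1],
    [-46,-145,-13,0.05,1],
    [-46,-145,-13,0.05,1],
    [-46,-145,-13,0.05,1]
  ]
}}

```text
time_s: 9.57
eef_pos: [507.5, 83.4, 325.8]
ee_rot: [-3.14, -0.072, -0.0]
wrist_force: [-0.4, -0.0, -0.4]
grip_width: 88.0
grip_force: 0.0
```

Emit:
{"method": "drive_tool", "body": {
  "steps": [
    [-53,-142,-12,0.05,1],
    [-53,-142,-12,0.05,1],
    [-53,-142,-12,0.05,1],
    [-53,-142,-12,0.05,1],
    [-53,-142,-12,0.05,1]
  ]
}}

```text
time_s: 9.98
eef_pos: [449.0, 222.5, 337.2]
ee_rot: [-3.141, 0.007, 0.001]
wrist_force: [0.5, -0.2, -0.4]
grip_width: 87.9
grip_force: 0.0
```

```bash
python3 w.py p1
```

```text
10.0333 [450.  220.7 336.9] -0.3 [ 0.1 -0.5 -0.1] 88.04381012139976 0.0
```

View pics/p1.png

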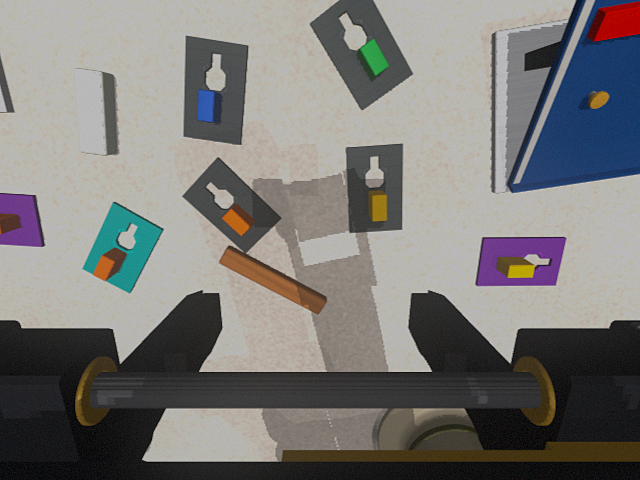

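```bash
cat > pl.py <<'E'
from h import *
def measure(i,K,C,zt=6,vmax=330):
    h=cv2.cvtColor(i,cv2.COLOR_BGR2HSV).astype(int); out={}
    cols=dict(orange=(5,17,140),yellow=(19,32,140),green=(50,78,110),blue=(105,125,140))
    gray=((h[...,2]<110)&(h[...,1]<50)).astype(np.uint8)
    for c,(a,b,s) in cols.items():
        cm=((h[...,0]>=a)&(h[...,0]<=b)&(h[...,1]>=s)&(h[...,2]>40)).astype(np.uint8); cm[vmax:]=0
        n,l,st,ce=cv2.connectedComponentsWithStats(cm)
        for k in range(1,n):
            if not 80<st[k,4]<9000: continue
            m=cv2.morphologyEx(gray|(l==k).astype(np.uint8),cv2.MORPH_OPEN,np.ones((3,3),np.uint8)); m[vmax:]=0
            n2,l2,st2,_=cv2.connectedComponentsWithStats(m)
            u,v=ce[k].astype(int); q=l2[v,u]
            if q==0: continue
            pts=np.argwhere(l2==q)[:,::-1]; hull=cv2.convexHull(pts.astype(np.int32))[:,0]
            P=np.array([onplane(K,C,x,y,(0,0,zt))[:2] for x,y in hull],np.float32)
            (cx,cy),(w,hh),ang=cv2.minAreaRect(P)
            if hh>w: w,hh,ang=hh,w,ang+90
            if not(105<w<140 and 65<hh<92): continue
            g=onplane(K,C,*ce[k],(0,0,25))[:2]
            th=np.radians(ang); d=np.array([np.cos(th),np.sin(th)])
            if d@(np.array([cx,cy])-g)<0: ang+=180
            ang=(ang+180)%360-180; th=np.radians(ang)
            x0=np.array([cx,cy]); 
            print(c,"centre",x0.round(1),"size",round(w,1),round(hh,1),"head",round(ang,1),"grip@",(x0-18*np.array([np.cos(th),np.sin(th)])).round(1),"blockray",g.round(1))
            out[c]=(x0,ang)
    return out
if __name__=="__main__":
    d=np.load("w.npz"); measure(d["i"],d["K"],d["C"])
E
python3 pl.py
python3 - <<'E'
from m2 import *
print("bottle cap/base",tri((357,287),(252,211)).round(),onplane(*S[1:],357,316).round(),onplane(*D[1:],254,248).round())
E
```

```text
orange centre [422.8 340.4] size 119.9 77.8 head 43.4 grip@ [409.7 328. ] blockray [409.  328.9]
yellow centre [446.1 140.1] size 120.7 76.1 head 3.3 grip@ [428.1 139. ] blockray [428.1 137.6]
green centre [621.2 164. ] size 119.6 76.4 head 34.2 grip@ [606.3 153.9] blockray [609.2 151.5]
blue centre [572.5 351.1] size 119.7 76.7 head -8.3 grip@ [554.6 353.7] blockray [556.1 358.5]
[[ 594.2 -340.    95.6]
 [ 581.6 -251.7   96.1]
 [ 568.  -161.7   97.1]
 [ 554.7  -72.8   96.7]]
yaw 8.407590221332843 270.09673640982646
jawgrip [ 594.5 -204.4  131.5]
or [([450.4, 166.2], 33), ([403.3, 168.8], 27), ([362.7, 200.6], 42)] [([327.6, 314.7], 172), ([324.0, 373.9], 177), ([276.7, 412.7], 210)]
ye [([311.9, 225.5], 39), ([239.0, 228.4], 41)] [([392.8, 238.0], 91), ([344.6, 270.3], 145)]
gr [([60.7, 376.5], 30)] [([289.2, 258.4], 121)]
bl [([100.5, 90.5], 916), ([393.7, 229.0], 28)] [([113.2, 121.8], 52647), ([350.8, 196.4], 1989), ([304.4, 192.9], 27), ([276.2, 306.4], 158)]
bottle cap/base [749. 114. 139.] [756. 118.   0.] [745. 127.   0.]
```

```bash
python3 - <<'E'
from h import *
s=go((428,138.7,120),3.3)
s=go((428,138.7,29),3.3,s)
E
```

```text
call [-11, 40, 105, np.float64(-0.03)]
  call [-12, 40, 106, np.float64(-0.03)]
  call [0, 0, 91, np.float64(-0.01)]
```

Emit:
{"method": "drive_tool", "body": {
  "steps": [
    [-11,40,105,-0.03,0.7],
    [-11,40,105,-0.03,0.7],
    [-11,40,105,-0.03,0.7],
    [-11,40,105,-0.03,0.7],
    [-11,40,105,-0.03,0.7]
  ]
}}

```text
time_s: 10.55
eef_pos: [439.4, 178.5, 232.3]
ee_rot: [3.141, 0.03, -0.003]
wrist_force: [0.2, 1.0, 0.5]
grip_width: 62.0
grip_force: 0.0
```

Emit:
{"method": "drive_tool", "body": {
  "steps": [
    [-12,40,106,-0.04,0.6],
    [-12,40,106,-0.04,0.6],
    [-12,40,106,-0.04,0.6],
    [-12,40,106,-0.04,0.6],
    [-12,40,106,-0.04,0.6]
  ]
}}

```text
time_s: 10.97
eef_pos: [429.3, 139.5, 127.8]
ee_rot: [-3.14, -0.095, -0.002]
wrist_force: [0.7, 0.2, -0.2]
grip_width: 53.2
grip_force: 0.0
```

Emit:
{"method": "drive_tool", "body": {
  "steps": [
    [0,0,30,0,0.6],
    [0,0,60,0,0.6],
    [0,0,80,0,0.6],
    [0,0,91,0,0.6],
    [0,0,91,0,0.6]
  ]
}}

```text
time_s: 11.38
eef_pos: [429.6, 140.2, 35.9]
ee_rot: [-3.14, -0.098, -0.003]
wrist_force: [0.1, -0.2, -0.8]
grip_width: 53.4
grip_force: 0.0
```

Emit:
{"method": "drive_tool", "body": {
  "steps": [
    [0,0,2,0,0.6],
    [0,0,4,0,0.6],
    [0,0,5,0,0.6],
    [0,0,5,0,0.6]
  ]
}}

```text
time_s: 11.72
eef_pos: [428.3, 139.6, 31.2]
ee_rot: [-3.14, -0.097, -0.003]
wrist_force: [0.7, -0.1, -0.1]
grip_width: 52.5
grip_force: 0.0
```

```bash
python3 w.py p2; python3 -c "
import cv2; i=cv2.imread('pics/p2.png'); cv2.imwrite('pics/p2c.png',i[130:430,120:520])"
```

```text
11.7667 [428.1 139.6  31.1] 3.55 [-0.   0.1 -0.5] 52.92975961416881 0.0
```

View pics/p2c.png

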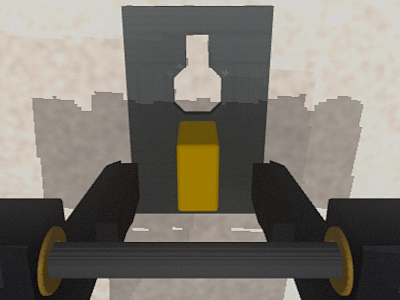

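Emit:
{"method": "drive_tool", "body": {
  "steps": [
    [0,0,1,0,0.6],
    [0,0,2,0,0.6],
    [0,0,3,0,0.6],
    [0,0,4,0,0.6]
  ]
}}

```text
time_s: 12.1
eef_pos: [427.7, 139.5, 26.3]
ee_rot: [-3.14, -0.097, 0.0]
wrist_force: [-0.6, 0.2, -1.1]
grip_width: 53.1
grip_force: 0.0
```

Emit:
{"method": "drive_tool", "body": {
  "steps": [
    [0,0,1,0,0.6],
    [0,0,2,0,0.6],
    [0,0,3,0,0.6],
    [0,0,4,0,0.6]
  ]
}}

```text
time_s: 12.43
eef_pos: [427.6, 139.5, 22.2]
ee_rot: [-3.14, -0.097, 0.0]
wrist_force: [-0.2, -0.1, -0.1]
grip_width: 52.8
grip_force: 0.0
```

Emit:
{"method": "drive_tool", "body": {
  "steps": [
    [0,0,2,0,0.6],
    [0,0,4,0,0.6],
    [0,0,5,0,0.6],
    [0,0,6,0,0.6]
  ]
}}

```text
time_s: 12.77
eef_pos: [427.6, 139.5, 16.2]
ee_rot: [-3.14, -0.097, 0.0]
wrist_force: [0.1, 0.5, 0.5]
grip_width: 52.5
grip_force: 0.0
```

Emit:
{"method": "drive_tool", "body": {
  "steps": [
    [0,0,0,0,0],
    [0,0,0,0,0],
    [0,0,0,0,0],
    [0,0,0,0,0],
    [0,0,0,0,0]
  ],
  "force": 20
}}

```text
time_s: 13.18
eef_pos: [427.7, 139.5, 16.4]
ee_rot: [-3.14, -0.097, -0.0]
wrist_force: [-0.2, -1.4, 0.4]
grip_width: 21.9
grip_force: 0.1
```

Emit:
{"method": "drive_tool", "body": {
  "steps": [
    [0,0,0,0,0],
    [0,0,-2,0,0],
    [0,0,-5,0,0],
    [0,0,-5,0,0],
    [0,0,-5,0,0]
  ],
  "force": 20
}}

```text
time_s: 13.6
eef_pos: [427.7, 139.5, 21.5]
ee_rot: [-3.14, -0.097, -0.001]
wrist_force: [-0.3, -0.1, -2.4]
grip_width: 19.6
grip_force: 20.0
```

```bash
python3 - <<'E'
from m import *
i,K,C=S
for p in((122,270),(152,262),(88,276)): print("driver",onplane(K,C,*p,(0,0,12)).round())
for p in((214,237),(236,251),(257,238),(235,223)): print("purple",onplane(K,C,*p,(0,0,6)).round())
for y in(135,45,-45,-135):
    e=B(-18,y,0); a=np.array([np.cos(PSI),np.sin(PSI)]); t=e[:2]-78.4*a; print(y,"edge",e.round(),"tcp",t.round(1),(e[2]+16.4).round(),"tail",(e[:2]-120*a).round())
y=-135; e=B(-18,y,0); t=e[:2]-78.4*np.array([np.cos(PSI),np.sin(PSI)])
s=go((*t,e[2]+16.4-6+60),8.5)
E
```

```text
driver [ 306. -428.   12.]
driver [ 318. -341.   12.]
driver [ 282. -523.   12.]
purple [ 307. -141.    6.]
purple [ 389. -100.    6.]
purple [371. -24.   6.]
purple [283. -62.   6.]
135 edge [547. -75.  77.] tcp [469.1 -86.3] 93.0 tail [428. -92.]
45 edge [ 560. -164.   77.] tcp [ 482.4 -175.4] 93.0 tail [ 441. -182.]
-45 edge [ 573. -253.   77.] tcp [ 495.7 -264.4] 93.0 tail [ 455. -271.]
-135 edge [ 587. -342.   77.] tcp [ 509.  -353.4] 93.0 tail [ 468. -360.]
  call [13, 124, -33, np.float64(-0.02)]
  call [10, 125, -33, np.float64(-0.02)]
  call [8, 124, -33, np.float64(-0.02)]
  call [5, 125, -33, np.float64(-0.02)]
```

Emit:
{"method": "drive_tool", "body": {
  "steps": [
    [0,0,-30,0,0],
    [0,0,-60,0,0],
    [0,0,-100,0,0],
    [0,0,-140,0,0],
    [0,0,-150,0,0]
  ]
}}

```text
time_s: 14.12
eef_pos: [429.4, 139.7, 176.6]
ee_rot: [-3.14, -0.098, -0.014]
wrist_force: [1.0, -0.9, -1.4]
grip_width: 19.7
grip_force: 20.0
```

Emit:
{"method": "drive_tool", "body": {
  "steps": [
    [3,25,0,-0.01,0],
    [6,55,0,-0.01,0],
    [10,85,0,-0.01,0],
    [13,115,0,-0.02,0],
    [13,124,0,-0.02,0]
  ]
}}

```text
time_s: 14.53
eef_pos: [448.9, 13.6, 171.2]
ee_rot: [3.138, 0.125, 0.0]
wrist_force: [0.6, 0.9, -1.7]
grip_width: 19.7
grip_force: 20.0
```

Emit:
{"method": "drive_tool", "body": {
  "steps": [
    [3,30,0,-0.01,0],
    [6,60,0,-0.01,0],
    [8,90,0,-0.01,0],
    [10,115,0,-0.02,0],
    [10,125,0,-0.02,0]
  ]
}}

```text
time_s: 14.95
eef_pos: [468.8, -109.5, 171.1]
ee_rot: [3.137, 0.157, -0.0]
wrist_force: [0.6, 0.9, -2.1]
grip_width: 20.0
grip_force: 20.0
```

Emit:
{"method": "drive_tool", "body": {
  "steps": [
    [2,30,0,-0.01,0],
    [4,60,0,-0.01,0],
    [6,90,0,-0.01,0],
    [8,115,0,-0.02,0],
    [8,124,0,-0.02,0]
  ]
}}

```text
time_s: 15.37
eef_pos: [489.4, -231.8, 170.9]
ee_rot: [3.136, 0.189, -0.0]
wrist_force: [-0.5, 0.3, -0.8]
grip_width: 19.7
grip_force: 20.0
```

Emit:
{"method": "drive_tool", "body": {
  "steps": [
    [2,30,0,-0.01,0],
    [3,60,0,-0.01,0],
    [4,90,0,-0.01,0],
    [5,115,0,-0.02,0],
    [5,125,0,-0.02,0]
  ]
}}

```text
time_s: 15.78
eef_pos: [509.4, -354.6, 170.7]
ee_rot: [-3.134, -0.221, 0.001]
wrist_force: [-0.9, 0.4, -1.6]
grip_width: 19.6
grip_force: 20.0
```

```bash
python3 - <<'E'
from h import *
y=-135; e=B(-18,y,0); t=e[:2]-78.4*np.array([np.cos(PSI),np.sin(PSI)])
o=r.get_obs(); print(o["eef_pos"],head(o))
s=go((*t,e[2]+16.4-6+6),8.5)
E
```

```text
[ 509.42034269 -354.64871868  170.73340142] 8.061979421411817
  call [0, -1, 72, np.float64(-0.01)]
```

Emit:
{"method": "drive_tool", "body": {
  "steps": [
    [0,-1,25,-0.01,0],
    [0,-1,50,-0.01,0],
    [0,-1,65,-0.01,0],
    [0,-1,72,-0.01,0],
    [0,-1,72,-0.01,0]
  ]
}}

```text
time_s: 16.2
eef_pos: [508.7, -350.5, 98.0]
ee_rot: [-3.13, -0.239, 0.003]
wrist_force: [-0.9, -0.2, -1.3]
grip_width: 20.0
grip_force: 20.0
```

Emit:
{"method": "drive_tool", "body": {
  "steps": [
    [0,0,4,0,0],
    [0,0,8,0,0],
    [0,0,12,0,0],
    [0,0,16,0,0],
    [0,0,20,0,0]
  ]
}}

```text
time_s: 16.62
eef_pos: [508.0, -352.7, 80.4]
ee_rot: [3.131, 0.238, -0.002]
wrist_force: [-7.3, -0.8, 2.4]
grip_width: 19.7
grip_force: 20.0
```

Emit:
{"method": "drive_tool", "body": {
  "steps": [
    [0,0,4,0,0],
    [0,0,8,0,0],
    [0,0,12,0,0],
    [0,0,12,0,0]
  ]
}}

```text
time_s: 16.95
eef_pos: [508.6, -352.5, 67.7]
ee_rot: [3.132, 0.237, -0.001]
wrist_force: [-3.2, -0.2, 0.4]
grip_width: 19.7
grip_force: 20.0
```

```bash
python3 w.py t1; python3 - <<'E'
from h import *
w=cv2.imread("pics/t1.png"); i,_,_=cam("side")
a=cv2.resize(i[110:260,290:440],(450,450),interpolation=2); b=w[50:350,150:500]; b=cv2.resize(b,(350,300))
c=np.zeros((450,800,3),np.uint8); c[:,:450]=a; c[:300,450:]=b
cv2.imwrite("pics/t1c.png",c)
E
```

```text
17.0 [ 508.8 -352.5   68. ] 8.68 [-2.8 -0.2  0.5] 20.03580613114135 19.99991128250258
```

View pics/t1c.png

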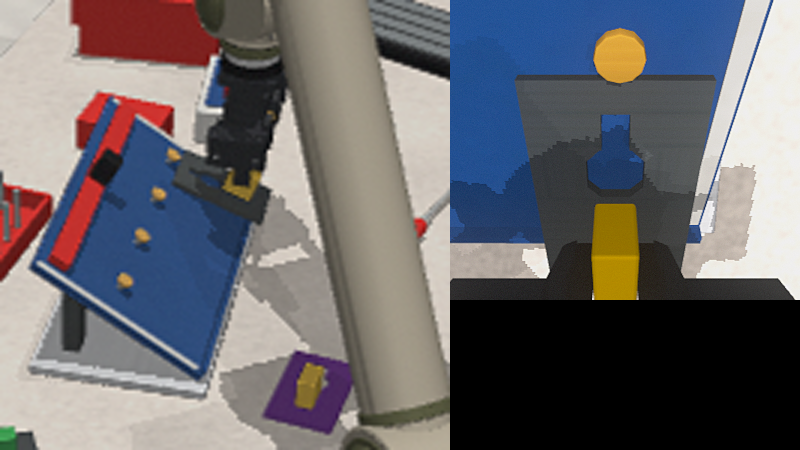

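Emit:
{"method": "drive_tool", "body": {
  "steps": [
    [-1,0,3,0,0],
    [-2,0,6,0,0],
    [-3,0,9,0,0],
    [-3,0,9,0,0]
  ]
}}

```text
time_s: 17.38
eef_pos: [506.0, -352.6, 57.9]
ee_rot: [-3.132, -0.238, -0.0]
wrist_force: [-1.1, -1.1, 0.6]
grip_width: 19.7
grip_force: 20.0
```

```bash
cat > ed.py <<'E'
from h import *
def edge(block=None):
    i,K,C=cam("wrist"); o=r.get_obs()
    h=cv2.cvtColor(i,cv2.COLOR_BGR2HSV).astype(int)
    g=((h[...,1]<75)&(h[...,2]<125)&(h[...,2]>20)).astype(np.uint8); g[290:]=0
    g=cv2.morphologyEx(g,cv2.MORPH_OPEN,np.ones((5,5),np.uint8))
    n,l,st,ce=cv2.connectedComponentsWithStats(g); k=max(range(1,n),key=lambda k:st[k,4]*(abs(ce[k,0]-315)<80)); p=np.argwhere(l==k)[:,::-1]
    a=p[np.argmin(p[:,0]+p[:,1])]; b=p[np.argmax(p[:,0]-p[:,1])]+[1,0]
    w=np.linalg.norm(b-a); s=76*K[0]/w
    P=[]
    for q in(a,b):
        d=np.array([(q[0]-K[2])/K[0],-(q[1]-K[3])/K[1],-1.])*s; P.append(C[:3,:3]@d+C[:3,3])
    M=(P[0]+P[1])/2; T=o["eef_pos"]; hd=np.radians(head(o)); t=np.array([np.cos(hd),np.sin(hd)])
    rel=M-T; fx=rel[:2]@t; fy=rel[0]*np.sin(hd)-rel[1]*np.cos(hd)
    # pivot 12.3 above TCP; edge (x 78.4, z -28.7) from pivot at zero tilt
    tilt=np.degrees(np.arctan2(rel[2]-12.3,fx)-np.arctan2(-28.7,78.4))
    print("corners",a,b,"edge rel tool fwd %.1f y %.1f up %.1f"%(fx,fy,rel[2]),"tilt %.1f (r %.1f exp 83.5)"%(tilt,np.hypot(fx,rel[2]-12.3)),"B",toB(M).round(1),"F",o["wrist_force"].round(1),"tcp",T.round(1),"head",head(o).round(2),"gw",round(o["grip_width"],1))
    return i
if __name__=="__main__":
    i=edge(); cv2.imwrite("pics/last.png",i)
E
python3 ed.py
```

```text
corners [212 124] [420 124] edge rel tool fwd 82.9 y 0.7 up 21.8 tilt 26.6 (r 83.5 exp 83.5) B [ -14.8 -134.3    1.9] F [-1.3 -0.4 -0.2] tcp [ 506.  -352.6   58.1] head 8.69 gw 19.8
```

Emit:
{"method": "drive_tool", "body": {
  "steps": [
    [-5,0,-10,0,0],
    [-10,0,-20,0,0],
    [-15,0,-26,0,0],
    [-15,0,-30,0,0],
    [-15,0,-30,0,0]
  ]
}}

```text
time_s: 17.85
eef_pos: [491.3, -355.4, 89.9]
ee_rot: [3.131, 0.237, 0.002]
wrist_force: [0.5, 0.7, -1.5]
grip_width: 19.5
grip_force: 20.0
```

Emit:
{"method": "drive_tool", "body": {
  "steps": [
    [12,1,-8,0,0],
    [25,1,-16,0,0],
    [40,1,-25,0,0],
    [50,1,-31,0,0],
    [50,1,-31,0,0]
  ]
}}

```text
time_s: 18.27
eef_pos: [542.6, -348.2, 120.3]
ee_rot: [3.131, 0.24, 0.003]
wrist_force: [0.4, -0.1, -2.0]
grip_width: 19.7
grip_force: 20.0
```

```bash
cat >> ed.py <<'E'
    d=cv2.cvtColor(i,cv2.COLOR_BGR2HSV); m=cv2.inRange(d,(14,120,90),(26,255,255)); m[330:]=0
    mm=r.camera_model("wrist"); K=(mm["fx"],mm["fy"],mm["cx"],mm["cy"]); o=r.get_obs()
    T=np.eye(4); T[:3,:3]=R.from_rotvec(o["ee_rot"]).as_matrix(); T[:3,3]=o["eef_pos"]; C=T@np.array(mm["T_tool_cam"])
    n,l,s,c=cv2.connectedComponentsWithStats(m)
    for k in range(1,n):
        if s[k,4]>150:
            print("head?",c[k].round(),s[k,2:5],toB(onplane(K,C,*c[k],B(0,0,12.5),BN)).round(1))
E
python3 ed.py
```

```text
corners [212 124] [419 124] edge rel tool fwd 84.0 y 0.8 up 22.4 tilt 26.9 (r 84.7 exp 83.5) B [  49.2 -135.    34.9] F [ 0.9 -0.1 -2.1] tcp [ 541.4 -348.2  119.4] head 8.76 gw 19.4
head? [139. 183.] [ 37  31 894] [ -0.2 -44.8  12.5]
head? [315. 184.] [ 29  32 795] [-1.000e-01 -1.349e+02  1.250e+01]
head? [315. 291.] [  49   79 3583] [-103.  -135.    12.5]
```

Emit:
{"method": "drive_tool", "body": {
  "steps": [
    [-4,0,3,0,0],
    [-1,0,8,0,0],
    [3,0,14,0,0],
    [6,0,19,0,0],
    [6,0,19,0,0]
  ]
}}

```text
time_s: 18.73
eef_pos: [546.6, -347.0, 98.5]
ee_rot: [-3.13, -0.238, 0.003]
wrist_force: [-0.4, -0.1, -1.5]
grip_width: 19.9
grip_force: 20.0
```

Emit:
{"method": "drive_tool", "body": {
  "steps": [
    [1,0,2,0,0],
    [3,0,4,0,0],
    [4,0,6,0,0],
    [5,0,8,0,0],
    [5,0,8,0,0]
  ]
}}

```text
time_s: 19.15
eef_pos: [551.7, -346.6, 91.9]
ee_rot: [-3.132, -0.238, 0.001]
wrist_force: [0.5, 0.6, -1.9]
grip_width: 19.6
grip_force: 20.0
```

```bash
python3 ed.py
```

```text
corners [212 124] [419 124] edge rel tool fwd 82.9 y 0.5 up 21.0 tilt 26.1 (r 83.4 exp 83.5) B [  41.9 -134.9    5.8] F [-0.1  0.4 -1. ] tcp [ 551.7 -346.7   92.1] head 8.7 gw 20.0
head? [112. 214.] [  46   35 1168] [  1.2 -44.8  12.5]
head? [317. 214.] [  40   34 1095] [   1.2 -135.7   12.5]
head? [315. 291.] [  49   79 3584] [ -62.6 -135.    12.5]
```

Emit:
{"method": "drive_tool", "body": {
  "steps": [
    [2,0,1,0,0],
    [4,0,2,0,0],
    [4,0,4,0,0],
    [5,0,6,0,0],
    [5,0,8,0,0]
  ]
}}

```text
time_s: 19.62
eef_pos: [556.6, -346.2, 84.3]
ee_rot: [3.132, 0.238, -0.0]
wrist_force: [-0.3, 0.5, 1.7]
grip_width: 20.2
grip_force: 20.0
```

Emit:
{"method": "drive_tool", "body": {
  "steps": [
    [0,0,1,0,0],
    [0,0,2,0,0],
    [0,0,3,0,0],
    [0,0,3,0,0]
  ]
}}

```text
time_s: 19.95
eef_pos: [556.9, -346.1, 81.9]
ee_rot: [3.132, 0.238, 0.001]
wrist_force: [-0.5, 0.4, 3.7]
grip_width: 19.5
grip_force: 20.0
```

```bash
python3 ed.py
```

```text
corners [206 126] [425 126] edge rel tool fwd 82.1 y 0.6 up 29.1 tilt 31.6 (r 83.8 exp 83.5) B [  44.5 -135.2    1.5] F [-0.7  0.5  4.8] tcp [ 556.9 -346.1   81.9] head 8.7 gw 19.8
head? [101. 232.] [  50   35 1264] [  1.3 -44.9  12.5]
head? [315. 276.] [  49  115 4869] [ -31.2 -135.3   12.5]
```

Emit:
{"method": "drive_tool", "body": {
  "steps": [
    [-3,0,1.9,0,0],
    [-7,0,4.4,0,0],
    [-11,0,6.9,0,0],
    [-15,0,9.4,0,0],
    [-15,0,9.4,0,0]
  ]
}}

```text
time_s: 20.42
eef_pos: [541.2, -348.6, 72.0]
ee_rot: [3.132, 0.238, -0.0]
wrist_force: [-3.9, -0.4, 3.0]
grip_width: 20.0
grip_force: 20.0
```

Emit:
{"method": "drive_tool", "body": {
  "steps": [
    [-3,0,1.9,0,0],
    [-6,0,3.8,0,0],
    [-8,0,5,0,0],
    [-8,0,5,0,0]
  ]
}}

```text
time_s: 20.75
eef_pos: [535.4, -349.8, 68.3]
ee_rot: [3.13, 0.238, 0.007]
wrist_force: [4.6, 0.8, 7.9]
grip_width: 19.7
grip_force: 20.0
```

```bash
python3 ed.py
```

```text
corners [206 126] [425 125] edge rel tool fwd 82.2 y 0.5 up 29.3 tilt 31.8 (r 83.9 exp 83.5) B [  19.  -135.6    1.7] F [3.8 2.3 8.3] tcp [ 535.4 -349.8   68.2] head 8.71 gw 19.8
head? [ 67. 184.] [  60   45 1884] [  1.5 -44.9  12.5]
head? [315. 185.] [  50   45 1750] [   1.7 -135.6   12.5]
head? [315. 290.] [  49   80 3660] [ -70.1 -135.6   12.5]
```

Emit:
{"method": "drive_tool", "body": {
  "steps": [
    [-1,0,0.6,0,0],
    [-2,0,1.2,0,0],
    [-2,0,1.2,0,0]
  ]
}}

```text
time_s: 21.05
eef_pos: [535.3, -349.9, 68.2]
ee_rot: [3.129, 0.239, 0.014]
wrist_force: [11.3, 4.3, 12.6]
grip_width: 19.9
grip_force: 20.0
```

Emit:
{"method": "drive_tool", "body": {
  "steps": [
    [2,0,-1.2,0,0],
    [2,0,-1.2,0,0.3],
    [2,0,-1.2,0,0.45],
    [2,0,-1.2,0,0.45],
    [2,0,-1.2,0,0.45]
  ]
}}

```text
time_s: 21.47
eef_pos: [533.5, -349.3, 66.3]
ee_rot: [-3.132, -0.238, 0.001]
wrist_force: [1.2, 0.6, 0.3]
grip_width: 39.6
grip_force: 0.0
```

Emit:
{"method": "drive_tool", "body": {
  "steps": [
    [0,0,-10,0,0.45],
    [0,0,-30,0,0.45],
    [0,0,-60,0,0.45],
    [0,0,-90,0,0.45],
    [0,0,-100,0,0.45]
  ]
}}

```text
time_s: 21.88
eef_pos: [534.8, -350.4, 172.1]
ee_rot: [3.127, 0.238, 0.007]
wrist_force: [0.4, 0.0, 1.3]
grip_width: 39.6
grip_force: 0.0
```

```bash
python3 ed.py; python3 m3.py | tail -4
```

```text
corners [254 125] [374 125] edge rel tool fwd 83.0 y 0.1 up -76.9 tilt -26.9 (r 121.8 exp 83.5) B [  17.9 -135.7   -0.5] F [-0.4  0.3  1.9] tcp [ 534.9 -350.5  172. ] head 8.7 gw 39.5
head? [ 32. 159.] [ 34  26 628] [ 1.3 45.5 12.5]
head? [173. 159.] [ 29  26 587] [  1.4 -45.1  12.5]
head? [314. 159.] [ 28  27 584] [   1.6 -135.6   12.5]
head? [313. 234.] [  29   64 1763] [ -72.  -135.6   12.5]
orange [(np.float64(0.7236673724301561), [407.0, 330.0, 26.0])]
yellow [(np.float64(0.4560098733791062), [336.0, -64.0, 26.0])]
green [(np.float64(1.3600334567009922), [602.0, 158.0, 30.0])]
blue [(np.float64(0.9493171971718424), [551.0, 359.0, 30.0])]
```

```bash
python3 - <<'E'
from h import *
go((400,310,200),43.4)
E
```

```text
call [-7, -134, -8, np.float64(-0.12)]
  call [10, -134, -8, np.float64(-0.12)]
  call [26, -132, -8, np.float64(-0.12)]
  call [41, -128, -8, np.float64(-0.12)]
  call [57, -123, -7, np.float64(-0.12)]
```

Emit:
{"method": "drive_tool", "body": {
  "steps": [
    [-7,-134,-8,-0.12,0.6],
    [-7,-134,-8,-0.12,0.6],
    [-7,-134,-8,-0.12,0.6],
    [-7,-134,-8,-0.12,0.6],
    [-7,-134,-8,-0.12,0.6]
  ]
}}

```text
time_s: 22.45
eef_pos: [505.9, -215.4, 173.9]
ee_rot: [-3.11, -0.43, 0.003]
wrist_force: [0.9, -0.6, 0.7]
grip_width: 52.9
grip_force: 0.0
```

Emit:
{"method": "drive_tool", "body": {
  "steps": [
    [10,-134,-8,-0.12,0.6],
    [10,-134,-8,-0.12,0.6],
    [10,-134,-8,-0.12,0.6],
    [10,-134,-8,-0.12,0.6],
    [10,-134,-8,-0.12,0.6]
  ]
}}

```text
time_s: 22.87
eef_pos: [480.3, -85.3, 182.4]
ee_rot: [-3.08, -0.615, 0.002]
wrist_force: [0.4, -0.1, 0.1]
grip_width: 53.1
grip_force: 0.0
```

Emit:
{"method": "drive_tool", "body": {
  "steps": [
    [26,-132,-8,-0.12,0.6],
    [26,-132,-8,-0.12,0.6],
    [26,-132,-8,-0.12,0.6],
    [26,-132,-8,-0.12,0.6],
    [26,-132,-8,-0.12,0.6]
  ]
}}

```text
time_s: 23.28
eef_pos: [454.6, 46.0, 190.6]
ee_rot: [3.038, 0.798, -0.001]
wrist_force: [0.1, -0.5, 0.5]
grip_width: 52.9
grip_force: 0.0
```

Emit:
{"method": "drive_tool", "body": {
  "steps": [
    [41,-128,-8,-0.12,0.6],
    [41,-128,-8,-0.12,0.6],
    [41,-128,-8,-0.12,0.6],
    [41,-128,-8,-0.12,0.6],
    [41,-128,-8,-0.12,0.6]
  ]
}}

```text
time_s: 23.7
eef_pos: [428.2, 177.4, 198.5]
ee_rot: [2.985, 0.978, -0.0]
wrist_force: [-0.2, -0.8, 0.1]
grip_width: 52.9
grip_force: 0.0
```

Emit:
{"method": "drive_tool", "body": {
  "steps": [
    [57,-123,-7,-0.12,0.6],
    [57,-123,-7,-0.12,0.6],
    [57,-123,-7,-0.12,0.6],
    [57,-123,-7,-0.12,0.6],
    [57,-123,-7,-0.12,0.6]
  ]
}}

```text
time_s: 24.12
eef_pos: [401.8, 310.2, 205.3]
ee_rot: [2.921, 1.155, -0.0]
wrist_force: [-0.7, -1.2, -0.2]
grip_width: 53.0
grip_force: 0.0
```

```bash
python3 w.py p3; python3 pl.py; cat > grab.py <<'E'
# usage: grab.py colour : moves that put the pads around that block (TCP z 18), measured from the last wrist picture
import sys
from pl import *
d=np.load("w.npz"); x0,a=measure(d["i"],d["K"],d["C"])[sys.argv[1]]; t=np.radians(a)
g=x0-18.4*np.array([np.cos(t),np.sin(t)])
s=go((*g,60),a); s=go((*g,10),a,s)
E
python3 grab.py orange | grep call
```

```text
24.1667 [401.9 308.9 205.2] 43.06 [0.4 0.2 0.5] 52.809262526472 0.0
orange centre [421.5 341.4] size 119.8 76.2 head 44.3 grip@ [408.6 328.8] blockray [408.5 328.4]
green centre [620.2 165.2] size 119.7 79.3 head 34.2 grip@ [605.3 155.1] blockray [607.1 153.4]
blue centre [572.  351.8] size 120.8 75.6 head -8.4 grip@ [554.2 354.4] blockray [558.9 354.1]
  call [18, -10, 139, np.float64(-0.02)]
  call [0, 0, 50, np.float64(-0.0)]
```

```bash
python3 - <<'E'
from h import *
d=np.load("w.npz"); i,K,C=d["i"],d["K"],d["C"]
h=cv2.cvtColor(i,cv2.COLOR_BGR2HSV)
m=cv2.inRange(h,(5,90,50),(18,255,255)); 
n,l,s,c=cv2.connectedComponentsWithStats(m)
g=np.array([408.6,328.8]); t=np.radians(44.3); ax=np.array([np.cos(t),np.sin(t)]); ay=np.array([np.sin(t),-np.cos(t)])
for k in range(1,n):
    if s[k,4]<400: continue
    p=cv2.convexHull(np.argwhere(l==k)[:,::-1].astype(np.int32))[:,0]
    P=np.array([onplane(K,C,*q,(0,0,18))[:2] for q in p],np.float32); bx=cv2.boxPoints(cv2.minAreaRect(P))
    print(s[k],c[k].round(),cv2.minAreaRect(P)); print("rel block (x,y tool)",[( round(float((b-g)@ax)),round(float((b-g)@ay))) for b in bx])
E
```

```text
[  67   87   65   34 1607] [ 99. 104.] ((341.2999572753906, 522.8257446289062), (25.904001235961914, 53.37660217285156), 57.34990310668945)
rel block (x,y tool) [(69, -209), (81, -157), (106, -163), (94, -215)]
[294 175  23  43 927] [306. 196.] ((406.99627685546875, 327.7892150878906), (41.97359085083008, 21.497798919677734), 43.1676025390625)
rel block (x,y tool) [(-23, -12), (-23, 10), (19, 11), (19, -11)]
[ 236  209   72  145 3942] [273. 279.] ((313.180908203125, 285.91082763671875), (170.24423217773438, 29.942363739013672), 59.39422607421875)
rel block (x,y tool) [(-184, -28), (-177, 1), (-12, -44), (-20, -73)]
```

Emit:
{"method": "drive_tool", "body": {
  "steps": [
    [21,-10,139,-0.02,0.4],
    [21,-10,139,-0.02,0.4],
    [21,-10,139,-0.02,0.4],
    [21,-10,139,-0.02,0.4],
    [21,-10,139,-0.02,0.4]
  ]
}}

```text
time_s: 24.58
eef_pos: [409.0, 328.7, 63.2]
ee_rot: [2.911, 1.178, -0.012]
wrist_force: [-0.4, -0.3, -0.6]
grip_width: 34.9
grip_force: 0.0
```

Emit:
{"method": "drive_tool", "body": {
  "steps": [
    [0,0,15,0,0.4],
    [0,0,30,0,0.4],
    [0,0,43,0,0.4],
    [0,0,50,0,0.4],
    [0,0,50,0,0.4]
  ]
}}

```text
time_s: 25.0
eef_pos: [409.8, 330.4, 16.9]
ee_rot: [2.911, 1.18, -0.001]
wrist_force: [0.5, -0.2, 0.8]
grip_width: 35.2
grip_force: 0.0
```

Emit:
{"method": "drive_tool", "body": {
  "steps": [
    [0,0,0,0,0],
    [0,0,0,0,0],
    [0,0,0,0,0],
    [0,0,0,0,0],
    [0,0,0,0,0]
  ],
  "force": 20
}}

```text
time_s: 25.42
eef_pos: [409.8, 331.7, 18.0]
ee_rot: [2.91, 1.183, 0.004]
wrist_force: [1.6, -4.7, 7.0]
grip_width: 19.7
grip_force: 20.0
```

Emit:
{"method": "drive_tool", "body": {
  "steps": [
    [0,0,-20,0,0],
    [0,0,-50,0,0],
    [0,0,-90,0,0],
    [0,0,-130,0,0],
    [0,0,-150,0,0]
  ]
}}

```text
time_s: 25.83
eef_pos: [409.5, 332.5, 171.5]
ee_rot: [-2.91, -1.183, -0.009]
wrist_force: [0.7, 0.8, -1.1]
grip_width: 19.5
grip_force: 20.0
```

```bash
cat > toslot.py <<'E'
# usage: toslot.py yB [fwd]: moves to the point 6 mm above the tilting contact below the screw (fwd = edge ahead of TCP)
import sys
from h import *
y=float(sys.argv[1]); f=float(sys.argv[2]) if len(sys.argv)>2 else 78.4
e=B(-20,y,0); t=e[:2]-f*np.array([np.cos(PSI),np.sin(PSI)]); o=r.get_obs(); print(o["eef_pos"].round(1),head(o).round(1))
s=go((*t,o["eef_pos"][2]-6),8.6,maxd=130,maxa=25); go((*t,e[2]+16.4),8.6,s)
E
python3 toslot.py -45 75.4
```

```text
[409.5 332.5 171.5] 44.3
  call [-71, 98, 0, np.float64(0.12)]
  call [-58, 105, 0, np.float64(0.12)]
  call [-46, 112, 0, np.float64(0.12)]
  call [-32, 116, 0, np.float64(0.12)]
  call [-17, 119, 0, np.float64(0.12)]
  call [0, 0, 74, np.float64(0.02)]
```

Emit:
{"method": "drive_tool", "body": {
  "steps": [
    [-18,25,0,0.03,0],
    [-36,50,0,0.06,0],
    [-55,75,0,0.09,0],
    [-68,93,0,0.12,0],
    [-71,98,0,0.12,0]
  ]
}}

```text
time_s: 26.25
eef_pos: [426.3, 209.7, 167.0]
ee_rot: [2.978, 1.0, -0.001]
wrist_force: [0.3, 0.0, -1.9]
grip_width: 19.5
grip_force: 20.0
```

Emit:
{"method": "drive_tool", "body": {
  "steps": [
    [-15,26,0,0.03,0],
    [-30,53,0,0.06,0],
    [-45,80,0,0.09,0],
    [-56,100,0,0.12,0],
    [-58,105,0,0.12,0]
  ]
}}

```text
time_s: 26.67
eef_pos: [444.3, 91.5, 166.9]
ee_rot: [3.032, 0.821, -0.0]
wrist_force: [0.8, 0.8, -2.4]
grip_width: 20.1
grip_force: 20.0
```

Emit:
{"method": "drive_tool", "body": {
  "steps": [
    [-12,28,0,0.03,0],
    [-24,56,0,0.06,0],
    [-36,84,0,0.09,0],
    [-44,107,0,0.12,0],
    [-46,112,0,0.12,0]
  ]
}}

```text
time_s: 27.08
eef_pos: [462.0, -28.4, 166.9]
ee_rot: [3.076, 0.638, 0.001]
wrist_force: [0.7, -0.5, -2.3]
grip_width: 19.7
grip_force: 20.0
```

Emit:
{"method": "drive_tool", "body": {
  "steps": [
    [-8,29,0,0.03,0],
    [-16,58,0,0.06,0],
    [-24,87,0,0.09,0],
    [-31,111,0,0.12,0],
    [-32,116,0,0.12,0]
  ]
}}

```text
time_s: 27.5
eef_pos: [479.1, -147.4, 166.8]
ee_rot: [3.108, 0.454, 0.001]
wrist_force: [-0.3, 0.1, -2.2]
grip_width: 19.8
grip_force: 20.0
```

Emit:
{"method": "drive_tool", "body": {
  "steps": [
    [-4,30,0,0.03,0],
    [-8,60,0,0.06,0],
    [-12,90,0,0.09,0],
    [-16,114,0,0.12,0],
    [-17,119,0,0.14,0]
  ]
}}

```text
time_s: 27.92
eef_pos: [497.1, -266.1, 166.5]
ee_rot: [3.132, 0.236, 0.0]
wrist_force: [-0.4, 0.4, -2.1]
grip_width: 19.6
grip_force: 20.0
```

```bash
python3 toslot.py -45 75.6; python3 ed.py|head -1
```

```text
[ 497.1 -266.1  166.5] 8.6
  call [0, -2, 0, np.float64(0.0)]
  call [0, 0, 69, np.float64(0.0)]
corners [234 141] [531  81] edge rel tool fwd 85.8 y 18.2 up 63.6 tilt 50.9 (r 100.0 exp 83.5) B [ 70.5 -64.1 125.6] F [ 0.1 -0.2 -3.6] tcp [ 496.8 -265.2  166.4] head 8.57 gw 19.8
```

Emit:
{"method": "drive_tool", "body": {
  "steps": [
    [0,-1,25,0,0],
    [0,-1,50,0,0],
    [0,-1,63,0,0],
    [0,-1,69,0,0],
    [0,-1,69,0,0]
  ]
}}

```text
time_s: 28.38
eef_pos: [495.9, -261.3, 97.0]
ee_rot: [-3.13, -0.242, 0.003]
wrist_force: [1.0, 0.4, -2.8]
grip_width: 19.5
grip_force: 20.0
```

Emit:
{"method": "drive_tool", "body": {
  "steps": [
    [0,0,4,0,0],
    [0,0,8,0,0],
    [0,0,12,0,0],
    [0,0,16,0,0],
    [0,0,20,0,0]
  ]
}}

```text
time_s: 28.8
eef_pos: [495.2, -263.2, 78.8]
ee_rot: [3.132, 0.239, -0.002]
wrist_force: [-7.4, -1.1, 1.4]
grip_width: 19.7
grip_force: 20.0
```

Emit:
{"method": "drive_tool", "body": {
  "steps": [
    [-1,0,4,0,0],
    [-1,0,8,0,0],
    [-2,0,12,0,0],
    [-3,0,16,0,0],
    [-3,0,19,0,0]
  ]
}}

```text
time_s: 29.22
eef_pos: [493.5, -264.0, 59.3]
ee_rot: [3.131, 0.238, 0.002]
wrist_force: [0.4, 0.1, 0.1]
grip_width: 19.8
grip_force: 20.0
```

```bash
sed -i 's/g\[290:\]=0/g[290:]=0; g[:,:175]=0; g[:,455:]=0/' ed.py; python3 ed.py
```

```text
corners [213 130] [416 129] edge rel tool fwd 80.9 y 0.2 up 19.7 tilt 25.3 (r 81.3 exp 83.5) B [-16.5 -44.2   1.6] F [-0.5 -0.1 -0.4] tcp [ 493.5 -263.9   59. ] head 8.7 gw 20.1
head? [32. 97.] [  67   60 2893] [ 1.5 44.6 12.5]
head? [319.  98.] [  56   59 2613] [  1.5 -45.7  12.5]
head? [606.  98.] [  69   60 2951] [   1.8 -135.8   12.5]
head? [535. 248.] [ 114  113 8970] [ -73.1 -149.4   12.5]
head? [315. 296.] [  45   77 2178] [-117.2  -44.4   12.5]
```

Emit:
{"method": "drive_tool", "body": {
  "steps": [
    [-5,0,-10,0,0],
    [-10,0,-20,0,0],
    [-15,0,-26,0,0],
    [-15,0,-30,0,0],
    [-15,0,-30,0,0]
  ]
}}

```text
time_s: 29.68
eef_pos: [478.3, -266.5, 90.3]
ee_rot: [3.131, 0.237, 0.003]
wrist_force: [0.2, 0.4, -2.6]
grip_width: 19.6
grip_force: 20.0
```

Emit:
{"method": "drive_tool", "body": {
  "steps": [
    [12,1,-8,0,0],
    [25,1,-16,0,0],
    [40,1.3,-25,0,0],
    [50,1.3,-31,0,0],
    [50,1.3,-31,0,0]
  ]
}}

```text
time_s: 30.1
eef_pos: [529.6, -259.8, 120.9]
ee_rot: [3.131, 0.24, 0.004]
wrist_force: [-0.5, -0.2, -2.4]
grip_width: 19.7
grip_force: 20.0
```

Emit:
{"method": "drive_tool", "body": {
  "steps": [
    [3,0,4,0,0],
    [6,0,8,0,0],
    [9,0,13,0,0],
    [12,0,18,0,0],
    [12,0,18,0,0]
  ]
}}

```text
time_s: 30.52
eef_pos: [539.4, -257.6, 100.2]
ee_rot: [-3.131, -0.238, 0.003]
wrist_force: [0.9, 1.1, -3.0]
grip_width: 19.7
grip_force: 20.0
```

```bash
python3 ed.py
```

```text
corners [214 129] [416 129] edge rel tool fwd 81.1 y 0.3 up 17.7 tilt 23.9 (r 81.3 exp 83.5) B [ 44.1 -45.   10.8] F [ 1.3 -0.6 -1.7] tcp [ 539.4 -257.8  100.9] head 8.7 gw 19.6
head? [122. 212.] [  43   33 1047] [ 0.8 45.4 12.5]
head? [316. 213.] [ 38  33 984] [  0.9 -45.7  12.5]
head? [511. 213.] [  43   34 1082] [   1.2 -136.8   12.5]
head? [315. 295.] [  47   77 2277] [-72.8 -45.1  12.5]
head? [475. 296.] [  70   70 3748] [ -74.1 -146.7   12.5]
```

Emit:
{"method": "drive_tool", "body": {
  "steps": [
    [2,0.4,2,0,0],
    [4,0.4,4,0,0],
    [6,0.4,7,0,0],
    [6,0.4,9,0,0],
    [6,0.4,11,0,0]
  ]
}}

```text
time_s: 30.98
eef_pos: [545.9, -257.5, 90.9]
ee_rot: [3.132, 0.238, 0.001]
wrist_force: [0.2, 0.5, 0.6]
grip_width: 20.0
grip_force: 20.0
```

Emit:
{"method": "drive_tool", "body": {
  "steps": [
    [0,0,2,0,0],
    [0.5,0,4,0,0],
    [1,0,6,0,0],
    [1,0,7,0,0],
    [1,0,7,0,0]
  ]
}}

```text
time_s: 31.4
eef_pos: [546.3, -257.5, 85.6]
ee_rot: [3.132, 0.238, -0.0]
wrist_force: [-7.5, 1.2, 13.0]
grip_width: 19.7
grip_force: 20.0
```

```bash
python3 ed.py
```

```text
corners [208 131] [422 131] edge rel tool fwd 80.5 y 0.4 up 26.5 tilt 30.1 (r 81.7 exp 83.5) B [ 46.  -45.8   2. ] F [-7.8  2.  12.9] tcp [ 546.3 -257.5   85.6] head 8.71 gw 19.9
head? [105. 235.] [  47   34 1188] [ 1.1 45.2 12.5]
head? [315. 274.] [  46  111 3420] [-28.  -45.9  12.5]
head? [523. 236.] [  48   35 1211] [   1.5 -136.2   12.5]
head? [482. 308.] [  72   48 2653] [ -61.2 -141.2   12.5]
```

Emit:
{"method": "drive_tool", "body": {
  "steps": [
    [-3,0,0.9,0,0],
    [-7,0,3.4,0,0],
    [-11,0,5.9,0,0],
    [-15,0,8.4,0,0],
    [-15,0,8.4,0,0]
  ]
}}

```text
time_s: 31.87
eef_pos: [531.6, -260.3, 76.3]
ee_rot: [3.131, 0.238, 0.001]
wrist_force: [-3.0, -1.0, 6.5]
grip_width: 20.0
grip_force: 20.0
```

Emit:
{"method": "drive_tool", "body": {
  "steps": [
    [-3,0,1.9,0,0],
    [-6,0,3.8,0,0],
    [-8,0,5,0,0],
    [-9,0,5.6,0,0]
  ]
}}

```text
time_s: 32.2
eef_pos: [523.9, -261.7, 71.4]
ee_rot: [3.13, 0.238, 0.006]
wrist_force: [3.1, 2.4, 12.4]
grip_width: 19.9
grip_force: 20.0
```

```bash
python3 ed.py
```

```text
corners [209 131] [421 130] edge rel tool fwd 80.6 y 0.4 up 25.5 tilt 29.4 (r 81.6 exp 83.5) B [ 18.6 -46.6   1.1] F [0.6 0.6 7.9] tcp [ 523.9 -261.7   71.4] head 8.69 gw 19.6
head? [ 70. 188.] [  57   43 1774] [ 1.3 45.2 12.5]
head? [312. 188.] [  48   43 1645] [  1.4 -45.6  12.5]
head? [554. 188.] [  57   44 1792] [   1.7 -136.2   12.5]
head? [315. 293.] [  46   79 2212] [-72.3 -46.9  12.5]
head? [503. 293.] [  92   79 5494] [ -72.4 -147.6   12.5]
```

Emit:
{"method": "drive_tool", "body": {
  "steps": [
    [-1,-0.5,0.6,0,0],
    [-2,-0.8,1.2,0,0],
    [-2,-0.8,1.2,0,0]
  ]
}}

```text
time_s: 32.5
eef_pos: [523.7, -261.7, 71.3]
ee_rot: [3.128, 0.238, 0.013]
wrist_force: [8.0, 0.8, 11.2]
grip_width: 19.7
grip_force: 20.0
```

Emit:
{"method": "drive_tool", "body": {
  "steps": [
    [2,0,-1.2,0,0],
    [2,0,-1.2,0,0.3],
    [2,0,-1.2,0,0.45],
    [2,0,-1.2,0,0.45],
    [2,0,-1.2,0,0.45]
  ]
}}

```text
time_s: 32.92
eef_pos: [522.6, -260.0, 69.5]
ee_rot: [-3.132, -0.238, 0.001]
wrist_force: [0.1, -0.0, 0.3]
grip_width: 39.6
grip_force: 0.0
```

Emit:
{"method": "drive_tool", "body": {
  "steps": [
    [0,0,-10,0,0.45],
    [0,0,-30,0,0.45],
    [0,0,-60,0,0.45],
    [0,0,-90,0,0.45],
    [0,0,-100,0,0.45]
  ]
}}

```text
time_s: 33.33
eef_pos: [523.9, -260.9, 174.7]
ee_rot: [3.128, 0.238, 0.008]
wrist_force: [0.7, 0.8, 0.3]
grip_width: 39.4
grip_force: 0.0
```

```bash
python3 ed.py|head -4; python3 m3.py | tail -4;python3 - <<'E'
from h import *
go((548,340,200),-8.3,maxd=150)
E
```

```text
corners [256 130] [375 130] edge rel tool fwd 80.0 y 0.9 up -77.8 tilt -28.3 (r 120.5 exp 83.5) B [ 18.3 -46.5   1.2] F [-0.6  0.7  1.6] tcp [ 524.  -261.   174.6] head 8.7 gw 39.5
head? [ 36. 162.] [ 33  26 601] [  1.2 135.6  12.5]
head? [175. 163.] [ 28  26 559] [ 1.2 44.9 12.5]
head? [314. 163.] [ 27  26 558] [  1.4 -45.6  12.5]
orange [(np.float64(5.440998466834685), [306.0, 280.0, 9.0])]
yellow [(np.float64(0.4560098733791062), [336.0, -64.0, 26.0])]
green [(np.float64(1.7033703069419222), [601.0, 158.0, 29.0])]
blue [(np.float64(0.9493171971718424), [551.0, 359.0, 30.0]), (np.float64(3.2958990427239474), [587.0, -222.0, 21.0])]
  call [23, -118, -7, np.float64(0.06)]
  call [16, -119, -7, np.float64(0.06)]
  call [9, -120, -7, np.float64(0.06)]
  call [2, -120, -8, np.float64(0.06)]
  call [-6, -120, -7, np.float64(0.06)]
```

Emit:
{"method": "drive_tool", "body": {
  "steps": [
    [23,-118,-7,0.06,0.6],
    [23,-118,-7,0.06,0.6],
    [23,-118,-7,0.06,0.6],
    [23,-118,-7,0.06,0.6],
    [23,-118,-7,0.06,0.6]
  ]
}}

```text
time_s: 33.9
eef_pos: [527.2, -138.4, 175.5]
ee_rot: [-3.137, -0.149, 0.004]
wrist_force: [0.7, -0.6, -0.4]
grip_width: 52.3
grip_force: 0.0
```

Emit:
{"method": "drive_tool", "body": {
  "steps": [
    [16,-119,-7,0.06,0.6],
    [16,-119,-7,0.06,0.6],
    [16,-119,-7,0.06,0.6],
    [16,-119,-7,0.06,0.6],
    [16,-119,-7,0.06,0.6]
  ]
}}

```text
time_s: 34.32
eef_pos: [532.7, -19.8, 182.9]
ee_rot: [-3.141, -0.053, 0.003]
wrist_force: [0.2, -1.3, -0.4]
grip_width: 52.8
grip_force: 0.0
```

Emit:
{"method": "drive_tool", "body": {
  "steps": [
    [9,-120,-7,0.06,0.6],
    [9,-120,-7,0.06,0.6],
    [9,-120,-7,0.06,0.6],
    [9,-120,-7,0.06,0.6],
    [9,-120,-7,0.06,0.6]
  ]
}}

```text
time_s: 34.73
eef_pos: [538.2, 99.5, 190.0]
ee_rot: [3.141, -0.043, -0.002]
wrist_force: [0.1, -0.5, 0.5]
grip_width: 53.2
grip_force: 0.0
```

Emit:
{"method": "drive_tool", "body": {
  "steps": [
    [2,-120,-8,0.06,0.6],
    [2,-120,-8,0.06,0.6],
    [2,-120,-8,0.06,0.6],
    [2,-120,-8,0.06,0.6],
    [2,-120,-8,0.06,0.6]
  ]
}}

```text
time_s: 35.15
eef_pos: [544.0, 218.9, 198.1]
ee_rot: [3.138, -0.139, -0.001]
wrist_force: [0.2, -1.3, -0.4]
grip_width: 52.8
grip_force: 0.0
```

Emit:
{"method": "drive_tool", "body": {
  "steps": [
    [-6,-120,-7,0.06,0.6],
    [-6,-120,-7,0.06,0.6],
    [-6,-120,-7,0.06,0.6],
    [-6,-120,-7,0.06,0.6],
    [-6,-120,-7,0.06,0.6]
  ]
}}

```text
time_s: 35.57
eef_pos: [548.9, 338.6, 204.9]
ee_rot: [3.132, -0.234, -0.001]
wrist_force: [0.1, 0.1, -0.8]
grip_width: 52.9
grip_force: 0.0
```

```bash
python3 w.py p4; python3 grab.py blue
```

```text
35.6167 [548.9 337.7 205.1] -8.61 [-0.1 -0.7 -0.7] 52.91003898506827 0.0
green centre [621.4 164.6] size 120.2 77.3 head 34.2 grip@ [606.5 154.4] blockray [606.8 152.8]
blue centre [572.8 351.7] size 118.9 75.9 head -8.6 grip@ [555.  354.4] blockray [553.7 355.3]
  call [3, -17, 139, np.float64(-0.0)]
  call [0, 0, 50, np.float64(-0.0)]
```

Emit:
{"method": "drive_tool", "body": {
  "steps": [
    [3,-17,139,0,0.5],
    [3,-17,139,0,0.5],
    [3,-17,139,0,0.5],
    [3,-17,139,0,0.5],
    [3,-17,139,0,0.5]
  ]
}}

```text
time_s: 36.03
eef_pos: [552.4, 352.9, 62.4]
ee_rot: [3.128, -0.237, -0.012]
wrist_force: [0.5, 0.1, 0.4]
grip_width: 43.9
grip_force: 0.0
```

Emit:
{"method": "drive_tool", "body": {
  "steps": [
    [0,0,15,0,0.5],
    [0,0,30,0,0.5],
    [0,0,43,0,0.5],
    [0,0,48,0,0.5],
    [0,0,48,0,0.5]
  ]
}}

```text
time_s: 36.45
eef_pos: [554.1, 354.8, 19.4]
ee_rot: [3.132, -0.236, -0.0]
wrist_force: [1.2, 0.3, -0.2]
grip_width: 44.1
grip_force: 0.0
```

Emit:
{"method": "drive_tool", "body": {
  "steps": [
    [0,0,0,0,0],
    [0,0,0,0,0],
    [0,0,0,0,0],
    [0,0,0,0,0],
    [0,0,0,0,0]
  ],
  "force": 20
}}

```text
time_s: 36.87
eef_pos: [553.7, 356.4, 19.8]
ee_rot: [-3.133, 0.233, -0.002]
wrist_force: [-0.3, -2.0, 4.5]
grip_width: 19.6
grip_force: 20.0
```

Emit:
{"method": "drive_tool", "body": {
  "steps": [
    [0,0,0,0,0],
    [0,0,-30,0,0],
    [0,0,-70,0,0],
    [0,0,-110,0,0],
    [0,0,-145,0,0]
  ]
}}

```text
time_s: 37.28
eef_pos: [553.2, 356.6, 166.2]
ee_rot: [-3.133, 0.232, -0.001]
wrist_force: [0.1, 0.2, -0.3]
grip_width: 19.9
grip_force: 20.0
```

```bash
python3 toslot.py 45 78.4
```

```text
[553.2 356.6 166.2] -8.5
  call [1, 107, 0, np.float64(-0.06)]
  call [-5, 107, 0, np.float64(-0.06)]
  call [-11, 107, 0, np.float64(-0.06)]
  call [-18, 106, 0, np.float64(-0.06)]
  call [-25, 105, 0, np.float64(-0.06)]
  call [0, 0, 68, np.float64(0.0)]
```

Emit:
{"method": "drive_tool", "body": {
  "steps": [
    [0,27,0,-0.01,0],
    [0,54,0,-0.03,0],
    [1,81,0,-0.05,0],
    [1,103,0,-0.06,0],
    [1,107,0,-0.06,0]
  ]
}}

```text
time_s: 37.7
eef_pos: [538.1, 247.9, 163.9]
ee_rot: [3.138, -0.141, -0.002]
wrist_force: [-0.4, -0.1, -2.2]
grip_width: 19.5
grip_force: 20.0
```

Emit:
{"method": "drive_tool", "body": {
  "steps": [
    [-1,27,0,-0.01,0],
    [-2,54,0,-0.03,0],
    [-3,81,0,-0.05,0],
    [-5,103,0,-0.06,0],
    [-5,107,0,-0.06,0]
  ]
}}

```text
time_s: 38.12
eef_pos: [523.8, 142.3, 163.8]
ee_rot: [3.141, -0.047, -0.001]
wrist_force: [0.7, 0.7, -1.9]
grip_width: 19.6
grip_force: 20.0
```

Emit:
{"method": "drive_tool", "body": {
  "steps": [
    [-3,27,0,-0.01,0],
    [-6,54,0,-0.03,0],
    [-9,81,0,-0.05,0],
    [-11,103,0,-0.06,0],
    [-11,107,0,-0.06,0]
  ]
}}

```text
time_s: 38.53
eef_pos: [510.3, 36.0, 163.9]
ee_rot: [3.141, 0.047, -0.0]
wrist_force: [0.3, -0.2, -1.7]
grip_width: 19.6
grip_force: 20.0
```

Emit:
{"method": "drive_tool", "body": {
  "steps": [
    [-4,27,0,-0.01,0],
    [-9,54,0,-0.03,0],
    [-14,81,0,-0.05,0],
    [-18,102,0,-0.06,0],
    [-18,106,0,-0.06,0]
  ]
}}

```text
time_s: 38.95
eef_pos: [495.9, -70.3, 163.9]
ee_rot: [3.138, 0.141, 0.0]
wrist_force: [-1.1, 0.7, -1.3]
grip_width: 19.9
grip_force: 20.0
```

Emit:
{"method": "drive_tool", "body": {
  "steps": [
    [-6,27,0,-0.01,0],
    [-12,54,0,-0.03,0],
    [-18,81,0,-0.05,0],
    [-25,102,0,-0.06,0],
    [-25,105,0,-0.06,0]
  ]
}}

```text
time_s: 39.37
eef_pos: [480.7, -177.2, 163.8]
ee_rot: [3.132, 0.235, 0.0]
wrist_force: [0.3, -0.2, -1.8]
grip_width: 19.4
grip_force: 20.0
```

```bash
python3 toslot.py 45 79.2; python3 ed.py | head -1
```

```text
[ 480.7 -177.2  163.8] 8.6
  call [-1, -2, 0, np.float64(-0.0)]
  call [0, 0, 66, np.float64(-0.0)]
corners [235 133] [455  74] edge rel tool fwd 88.9 y 11.4 up 31.7 tilt 32.4 (r 91.0 exp 83.5) B [52.6 33.1 96. ] F [ 0.2  0.1 -0.6] tcp [ 480.9 -176.2  163.8] head 8.57 gw 19.7
```

Emit:
{"method": "drive_tool", "body": {
  "steps": [
    [-1,-1,25,0,0],
    [-1,-1,45,0,0],
    [-1,-1,58,0,0],
    [-1,-1,64,0,0],
    [-1,-1,64,0,0]
  ]
}}

```text
time_s: 39.83
eef_pos: [479.3, -173.1, 99.0]
ee_rot: [-3.131, -0.24, 0.003]
wrist_force: [-0.5, -0.2, -1.0]
grip_width: 20.2
grip_force: 20.0
```

Emit:
{"method": "drive_tool", "body": {
  "steps": [
    [0,0,4,0,0],
    [0,0,8,0,0],
    [0,0,12,0,0],
    [0,0,16,0,0],
    [0,0,20,0,0]
  ]
}}

```text
time_s: 40.25
eef_pos: [478.4, -174.6, 80.5]
ee_rot: [3.132, 0.238, -0.002]
wrist_force: [-7.0, -1.6, 2.0]
grip_width: 19.7
grip_force: 20.0
```

Emit:
{"method": "drive_tool", "body": {
  "steps": [
    [-1,0,4,0,0],
    [-1,0,8,0,0],
    [-2,0,12,0,0],
    [-3,0,16,0,0],
    [-3,0,19,0,0]
  ]
}}

```text
time_s: 40.67
eef_pos: [476.6, -175.4, 61.0]
ee_rot: [3.132, 0.238, 0.002]
wrist_force: [-0.1, 0.3, 0.9]
grip_width: 19.7
grip_force: 20.0
```

```bash
python3 ed.py
```

```text
corners [214 119] [416 119] edge rel tool fwd 84.8 y 0.5 up 17.9 tilt 23.9 (r 85.0 exp 83.5) B [-16.5  45.7   1.3] F [-0.2  0.2  0.4] tcp [ 476.4 -175.3   60.6] head 8.69 gw 19.5
head? [33. 86.] [  69   61 2946] [  1.2 134.8  12.5]
head? [319.  87.] [  56   60 2633] [ 1.2 44.4 12.5]
head? [605.  87.] [  70   61 3000] [  1.5 -45.7  12.5]
head? [555. 248.] [  86  111 2435] [-79.1 -72.2  12.5]
head? [570. 223.] [ 34  26 194] [-61.3 -69.5  12.5]
```

Emit:
{"method": "drive_tool", "body": {
  "steps": [
    [-5,0,-10,0,0],
    [-10,0,-20,0,0],
    [-15,0,-26,0,0],
    [-15,0,-30,0,0],
    [-15,0,-30,0,0]
  ]
}}

```text
time_s: 41.13
eef_pos: [461.5, -177.9, 92.3]
ee_rot: [3.131, 0.237, 0.003]
wrist_force: [-0.2, -0.6, -1.2]
grip_width: 19.6
grip_force: 20.0
```

Emit:
{"method": "drive_tool", "body": {
  "steps": [
    [12,1,-8,0,0],
    [25,1,-16,0,0],
    [40,1,-25,0,0],
    [50,1,-31,0,0],
    [50,1,-31,0,0]
  ]
}}

```text
time_s: 41.55
eef_pos: [512.7, -171.1, 122.9]
ee_rot: [3.131, 0.24, 0.004]
wrist_force: [0.2, -0.4, -1.5]
grip_width: 19.7
grip_force: 20.0
```

Emit:
{"method": "drive_tool", "body": {
  "steps": [
    [3,0,4,0,0],
    [6,0,8,0,0],
    [9,0,13,0,0],
    [12,0,18,0,0],
    [12,0,18,0,0]
  ]
}}

```text
time_s: 41.97
eef_pos: [522.5, -168.9, 102.4]
ee_rot: [-3.131, -0.238, 0.003]
wrist_force: [-0.1, 0.4, -2.0]
grip_width: 19.8
grip_force: 20.0
```

```bash
python3 ed.py
```

```text
corners [215 119] [416 119] edge rel tool fwd 84.7 y 0.5 up 15.9 tilt 22.5 (r 84.8 exp 83.5) B [44.2 45.1 11. ] F [-0.7  0.5 -1.5] tcp [ 522.5 -169.   103. ] head 8.7 gw 19.6
head? [124. 204.] [  43   33 1055] [  0.7 135.4  12.5]
head? [317. 204.] [ 38  33 980] [ 0.7 44.4 12.5]
head? [510. 204.] [  44   33 1089] [  1.1 -46.8  12.5]
head? [485. 293.] [  54   76 1664] [-77.6 -64.7  12.5]
head? [616. 289.] [  59   76 3103] [ -73.  -145.4   12.5]
```

Emit:
{"method": "drive_tool", "body": {
  "steps": [
    [2,0.4,2,0,0],
    [4,0.4,4,0,0],
    [6,0.4,7,0,0],
    [6,0.4,9,0,0],
    [6,0.4,11,0,0]
  ]
}}

```text
time_s: 42.43
eef_pos: [529.0, -168.7, 92.8]
ee_rot: [3.132, 0.238, 0.001]
wrist_force: [0.4, 0.3, 0.2]
grip_width: 19.8
grip_force: 20.0
```

Emit:
{"method": "drive_tool", "body": {
  "steps": [
    [0,0,2,0,0],
    [0.5,0,4,0,0],
    [0.5,0,6,0,0],
    [0.5,0,6,0,0]
  ]
}}

```text
time_s: 42.77
eef_pos: [529.2, -168.6, 86.7]
ee_rot: [-3.132, -0.238, 0.0]
wrist_force: [-1.0, -1.3, -0.1]
grip_width: 20.0
grip_force: 20.0
```

```bash
python3 ed.py
```

```text
corners [208 120] [423 120] edge rel tool fwd 84.2 y 0.6 up 25.8 tilt 29.2 (r 85.3 exp 83.5) B [46.1 44.5  2.4] F [-2.  -0.6 -0.5] tcp [ 529.2 -168.6   86.8] head 8.69 gw 19.9
head? [106. 227.] [  47   34 1205] [  0.7 135.4  12.5]
head? [315. 227.] [  42   35 1149] [ 0.8 44.4 12.5]
head? [524. 227.] [  48   35 1240] [  1.1 -46.4  12.5]
head? [494. 304.] [  56   55 1329] [-65.  -59.2  12.5]
head? [622. 303.] [  44   55 1375] [ -63.3 -131.9   12.5]
```

Emit:
{"method": "drive_tool", "body": {
  "steps": [
    [0,0,1,0,0],
    [0,0,2,0,0],
    [0,0,2.5,0,0],
    [0,0,2.5,0,0]
  ]
}}

```text
time_s: 43.15
eef_pos: [529.3, -168.6, 85.5]
ee_rot: [3.132, 0.238, 0.001]
wrist_force: [-4.5, 2.0, 9.0]
grip_width: 19.7
grip_force: 20.0
```

Emit:
{"method": "drive_tool", "body": {
  "steps": [
    [-3,0,1.5,0,0],
    [-7,0,4,0,0],
    [-11,0,6.5,0,0],
    [-15,0,9,0,0],
    [-15,0,9,0,0]
  ]
}}

```text
time_s: 43.57
eef_pos: [514.2, -171.2, 75.9]
ee_rot: [3.132, 0.238, 0.001]
wrist_force: [-3.1, -1.8, 3.1]
grip_width: 19.9
grip_force: 20.0
```

Emit:
{"method": "drive_tool", "body": {
  "steps": [
    [-3,0,1.9,0,0],
    [-6,0,3.8,0,0],
    [-8,0,5,0,0],
    [-9,0,5.6,0,0]
  ]
}}

```text
time_s: 43.9
eef_pos: [506.8, -172.6, 71.1]
ee_rot: [3.131, 0.238, 0.006]
wrist_force: [4.3, 2.1, 12.3]
grip_width: 19.7
grip_force: 20.0
```

```bash
python3 ed.py
```

```text
corners [208 120] [423 120] edge rel tool fwd 84.1 y 0.6 up 26.2 tilt 29.5 (r 85.2 exp 83.5) B [18.7 43.8  1.6] F [0.4 0.9 9.6] tcp [ 506.8 -172.6   71.1] head 8.69 gw 19.6
head? [ 69. 178.] [  59   44 1835] [  1.1 135.3  12.5]
head? [314. 179.] [  49   44 1708] [ 1.3 44.4 12.5]
head? [558. 179.] [  58   44 1866] [  1.5 -46.3  12.5]
head? [521. 288.] [  69   85 2223] [-73.7 -66.7  12.5]
head? [635. 287.] [ 14  33 259] [ -72.5 -126.7   12.5]
```

Home (edge 17.4 above the screw). Press a bit, release, go to green.

Emit:
{"method": "drive_tool", "body": {
  "steps": [
    [-1,-0.5,0.6,0,0],
    [-2,-0.6,1.2,0,0],
    [-2,-0.6,1.2,0,0]
  ]
}}

```text
time_s: 44.2
eef_pos: [506.7, -172.7, 71.0]
ee_rot: [3.129, 0.237, 0.014]
wrist_force: [7.9, 2.0, 13.0]
grip_width: 19.8
grip_force: 20.0
```

Emit:
{"method": "drive_tool", "body": {
  "steps": [
    [2,0,-1.2,0,0],
    [2,0,-1.2,0,0.3],
    [2,0,-1.2,0,0.45],
    [2,0,-1.2,0,0.45],
    [2,0,-1.2,0,0.45]
  ]
}}

```text
time_s: 44.62
eef_pos: [505.2, -171.5, 69.5]
ee_rot: [-3.132, -0.238, 0.001]
wrist_force: [-0.4, 0.5, 0.1]
grip_width: 39.3
grip_force: 0.0
```

Emit:
{"method": "drive_tool", "body": {
  "steps": [
    [0,0,-10,0,0.45],
    [0,0,-30,0,0.45],
    [0,0,-60,0,0.45],
    [0,0,-90,0,0.45],
    [0,0,-100,0,0.45]
  ]
}}

```text
time_s: 45.03
eef_pos: [506.5, -172.2, 174.5]
ee_rot: [3.129, 0.238, 0.008]
wrist_force: [0.5, -0.3, -0.4]
grip_width: 39.4
grip_force: 0.0
```

```bash
python3 ed.py|head -4; python3 m3.py | tail -4;python3 - <<'E'
from h import *
go((590,150,200),34,maxd=150,maxa=30)
E
```

```text
corners [255 123] [375 123] edge rel tool fwd 84.2 y 0.5 up -77.4 tilt -26.7 (r 123.0 exp 83.5) B [18.7 44.2  1.5] F [ 0.1 -0.4  1.3] tcp [ 506.7 -172.3  174.7] head 8.7 gw 39.5
head? [175. 156.] [ 29  26 577] [  1.2 134.9  12.5]
head? [314. 157.] [ 28  26 575] [ 1.3 44.3 12.5]
head? [453. 157.] [ 30  26 592] [  1.6 -46.4  12.5]
orange []
yellow [(np.float64(1.1580286976653835), [338.0, -62.0, 24.0])]
green [(np.float64(1.7507935816314162), [601.0, 158.0, 30.0])]
blue [(np.float64(2.3304446269783785), [589.0, -223.0, 21.0])]
  call [44, -102, -12, np.float64(-0.15)]
  call [59, -94, -12, np.float64(-0.15)]
  call [72, -84, -11, np.float64(-0.15)]
```

Emit:
{"method": "drive_tool", "body": {
  "steps": [
    [44,-102,-12,-0.15,0.5],
    [44,-102,-12,-0.15,0.5],
    [44,-102,-12,-0.15,0.5],
    [44,-102,-12,-0.15,0.5],
    [44,-102,-12,-0.15,0.5]
  ]
}}

```text
time_s: 45.6
eef_pos: [533.2, -62.9, 180.7]
ee_rot: [-3.104, -0.476, 0.003]
wrist_force: [0.2, 0.0, 1.0]
grip_width: 44.3
grip_force: 0.0
```

Emit:
{"method": "drive_tool", "body": {
  "steps": [
    [59,-94,-12,-0.15,0.5],
    [59,-94,-12,-0.15,0.5],
    [59,-94,-12,-0.15,0.5],
    [59,-94,-12,-0.15,0.5],
    [59,-94,-12,-0.15,0.5]
  ]
}}

```text
time_s: 46.02
eef_pos: [561.7, 43.0, 192.8]
ee_rot: [-3.061, -0.705, 0.003]
wrist_force: [-0.1, 0.0, -0.3]
grip_width: 44.1
grip_force: 0.0
```

Emit:
{"method": "drive_tool", "body": {
  "steps": [
    [72,-84,-11,-0.15,0.5],
    [72,-84,-11,-0.15,0.5],
    [72,-84,-11,-0.15,0.5],
    [72,-84,-11,-0.15,0.5],
    [72,-84,-11,-0.15,0.5]
  ]
}}

```text
time_s: 46.43
eef_pos: [590.0, 149.1, 203.8]
ee_rot: [3.0, 0.931, -0.003]
wrist_force: [-0.7, -1.1, 0.3]
grip_width: 44.2
grip_force: 0.0
```

```bash
python3 w.py p5; python3 grab.py green
```

```text
46.4833 [589.9 148.3 204. ] 34.39 [ 0.5  0.3 -0.4] 44.231372826673436 0.0
green centre [621.2 163.7] size 119.0 75.9 head 34.4 grip@ [606.4 153.5] blockray [606.2 152.8]
  call [16, 5, 138, np.float64(0.0)]
  call [0, 0, 50, np.float64(0.0)]
```

Emit:
{"method": "drive_tool", "body": {
  "steps": [
    [16,5,138,0,0.5],
    [16,5,138,0,0.5],
    [16,5,138,0,0.5],
    [16,5,138,0,0.5],
    [16,5,138,0,0.5]
  ]
}}

```text
time_s: 46.9
eef_pos: [604.1, 152.4, 62.4]
ee_rot: [-3.0, -0.926, 0.013]
wrist_force: [0.6, 0.5, 0.5]
grip_width: 44.3
grip_force: 0.0
```

Emit:
{"method": "drive_tool", "body": {
  "steps": [
    [0,0,15,0,0.5],
    [0,0,30,0,0.5],
    [0,0,43,0,0.5],
    [0,0,48,0,0.5],
    [0,0,48,0,0.5]
  ]
}}

```text
time_s: 47.32
eef_pos: [606.1, 153.8, 19.1]
ee_rot: [3.001, 0.929, -0.001]
wrist_force: [0.2, 0.3, 0.4]
grip_width: 44.4
grip_force: 0.0
```

Emit:
{"method": "drive_tool", "body": {
  "steps": [
    [0,0,0,0,0],
    [0,0,0,0,0],
    [0,0,0,0,0],
    [0,0,0,0,0],
    [0,0,0,0,0]
  ],
  "force": 20
}}

```text
time_s: 47.73
eef_pos: [606.5, 155.0, 19.7]
ee_rot: [3.0, 0.931, 0.002]
wrist_force: [-0.1, -1.4, 4.8]
grip_width: 19.6
grip_force: 20.0
```

Emit:
{"method": "drive_tool", "body": {
  "steps": [
    [0,0,0,0,0],
    [0,0,-30,0,0],
    [0,0,-70,0,0],
    [0,0,-110,0,0],
    [0,0,-145,0,0]
  ]
}}

```text
time_s: 48.15
eef_pos: [605.8, 155.2, 166.0]
ee_rot: [-3.0, -0.931, -0.0]
wrist_force: [1.0, -0.9, -1.8]
grip_width: 20.1
grip_force: 20.0
```

```bash
python3 toslot.py 135 78.8
```

```text
[605.8 155.2 166. ] 34.5
  call [-84, 40, 0, np.float64(0.15)]
  call [-77, 52, 0, np.float64(0.15)]
  call [-68, 64, 0, np.float64(0.15)]
  call [0, 0, 68, np.float64(0.0)]
```

Emit:
{"method": "drive_tool", "body": {
  "steps": [
    [-21,10,0,0.04,0],
    [-42,20,0,0.08,0],
    [-63,30,0,0.12,0],
    [-81,39,0,0.15,0],
    [-84,40,0,0.15,0]
  ]
}}

```text
time_s: 48.57
eef_pos: [558.0, 72.6, 163.7]
ee_rot: [3.063, 0.699, -0.003]
wrist_force: [-0.1, 0.2, -1.6]
grip_width: 19.8
grip_force: 20.0
```

Emit:
{"method": "drive_tool", "body": {
  "steps": [
    [-19,13,0,0.04,0],
    [-38,26,0,0.08,0],
    [-57,39,0,0.12,0],
    [-74,50,0,0.15,0],
    [-77,52,0,0.15,0]
  ]
}}

```text
time_s: 48.98
eef_pos: [511.8, -7.2, 163.7]
ee_rot: [-3.106, -0.469, 0.002]
wrist_force: [0.5, 0.8, -2.2]
grip_width: 19.8
grip_force: 20.0
```

Emit:
{"method": "drive_tool", "body": {
  "steps": [
    [-17,16,0,0.04,0],
    [-34,32,0,0.08,0],
    [-51,48,0,0.12,0],
    [-66,62,0,0.15,0],
    [-68,64,0,0.15,0]
  ]
}}

```text
time_s: 49.4
eef_pos: [466.5, -88.4, 163.8]
ee_rot: [3.133, 0.235, -0.001]
wrist_force: [0.5, -0.4, -2.0]
grip_width: 19.5
grip_force: 20.0
```

```bash
python3 toslot.py 135 77
```

```text
[466.5 -88.4 163.8] 8.6
  call [3, -2, 0, np.float64(-0.0)]
  call [0, 0, 66, np.float64(-0.0)]
```

Emit:
{"method": "drive_tool", "body": {
  "steps": [
    [3,-1,25,0,0],
    [3,-1,45,0,0],
    [3,-1,58,0,0],
    [3,-1,64,0,0],
    [3,-1,64,0,0]
  ]
}}

```text
time_s: 49.82
eef_pos: [469.0, -84.4, 98.3]
ee_rot: [-3.13, -0.242, 0.007]
wrist_force: [-1.8, -0.2, -0.5]
grip_width: 19.8
grip_force: 20.0
```

Emit:
{"method": "drive_tool", "body": {
  "steps": [
    [0,0,4,0,0],
    [0,0,8,0,0],
    [0,0,12,0,0],
    [0,0,16,0,0],
    [0,0,20,0,0]
  ]
}}

```text
time_s: 50.23
eef_pos: [470.0, -85.1, 79.7]
ee_rot: [-3.132, -0.241, 0.0]
wrist_force: [-3.5, -0.3, 0.1]
grip_width: 19.6
grip_force: 20.0
```

Emit:
{"method": "drive_tool", "body": {
  "steps": [
    [-1,0,4,0,0],
    [-1,0,8,0,0],
    [-2,0,12,0,0],
    [-3,0,16,0,0],
    [-3,0,19,0,0]
  ]
}}

```text
time_s: 50.65
eef_pos: [468.2, -86.7, 62.7]
ee_rot: [3.13, 0.238, 0.007]
wrist_force: [-3.4, 3.3, 29.9]
grip_width: 20.0
grip_force: 20.0
```

```bash
python3 ed.py
```

```text
corners [204 130] [427 130] edge rel tool fwd 80.8 y 0.5 up 32.4 tilt 34.0 (r 83.3 exp 83.5) B [ -7.1 134.6  14.6] F [-3.4  0.5 16.5] tcp [468.1 -86.7  62.4] head 8.7 gw 20.1
head? [316. 104.] [  54   56 2418] [  1.2 134.3  12.5]
head? [594. 104.] [  70   57 2763] [ 1.4 43.8 12.5]
```

Emit:
{"method": "drive_tool", "body": {
  "steps": [
    [-5,0,-10,0,0],
    [-10,0,-20,0,0],
    [-15,0,-26,0,0],
    [-15,0,-30,0,0],
    [-15,0,-30,0,0]
  ]
}}

```text
time_s: 51.12
eef_pos: [452.1, -88.7, 91.7]
ee_rot: [3.132, 0.238, 0.002]
wrist_force: [1.1, 0.1, -1.5]
grip_width: 19.7
grip_force: 20.0
```

```bash
python3 ed.py
```

```text
corners [204 130] [455  43] edge rel tool fwd 92.8 y 4.6 up 48.7 tilt 41.5 (r 99.7 exp 83.5) B [ 13.3 131.   55.1] F [-0.3  0.3 -2.3] tcp [452.1 -88.6  91.2] head 8.68 gw 20.0
head? [317.  64.] [  45   51 1786] [  1.1 134.4  12.5]
head? [550.  64.] [  55   51 1999] [ 1.4 44.1 12.5]
```

Emit:
{"method": "drive_tool", "body": {
  "steps": [
    [12,0,-8,0,0],
    [25,0,-16,0,0],
    [36,0,-23,0,0],
    [42,0,-26.5,0,0],
    [42,0,-26.5,0,0]
  ]
}}

```text
time_s: 51.58
eef_pos: [494.5, -82.1, 117.4]
ee_rot: [3.132, 0.239, 0.002]
wrist_force: [-0.5, 0.6, -2.5]
grip_width: 19.8
grip_force: 20.0
```

Emit:
{"method": "drive_tool", "body": {
  "steps": [
    [3,0,5,0,0],
    [6,0,10,0,0],
    [8,0,13,0,0],
    [9,0,15,0,0],
    [9,0,15,0,0]
  ]
}}

```text
time_s: 52.0
eef_pos: [502.1, -80.6, 101.5]
ee_rot: [-3.132, -0.238, 0.002]
wrist_force: [0.6, -0.1, -1.0]
grip_width: 19.7
grip_force: 20.0
```

```bash
python3 ed.py
```

```text
corners [203 130] [427 130] edge rel tool fwd 80.9 y 0.4 up 31.8 tilt 33.7 (r 83.2 exp 83.5) B [ 42.9 135.6  29.4] F [-0.7 -0.3 -0.7] tcp [502.2 -80.7 101.9] head 8.7 gw 20.0
head? [514. 190.] [  45   35 1153] [ 1.1 43.5 12.5]
head? [316. 190.] [ 31  33 923] [  0.8 135.2  12.5]
```

Emit:
{"method": "drive_tool", "body": {
  "steps": [
    [3,0.5,3,0,0],
    [5,0.5,6,0,0],
    [7,0.5,9,0,0],
    [9,0.5,12,0,0],
    [10,0.5,13.5,0,0]
  ]
}}

```text
time_s: 52.47
eef_pos: [512.5, -79.6, 88.3]
ee_rot: [-3.132, -0.238, 0.001]
wrist_force: [-0.5, 0.2, -2.4]
grip_width: 19.8
grip_force: 20.0
```

```bash
python3 ed.py
```

```text
corners [204 130] [427 130] edge rel tool fwd 80.9 y 0.6 up 31.8 tilt 33.6 (r 83.2 exp 83.5) B [ 44.4 134.9  12.2] F [-0.1 -0.2 -1.7] tcp [512.5 -79.6  88.3] head 8.7 gw 19.6
head? [316. 219.] [  41   35 1139] [  0.9 134.4  12.5]
head? [525. 219.] [  48   35 1248] [ 1.2 43.8 12.5]
```

Emit:
{"method": "drive_tool", "body": {
  "steps": [
    [1.5,0,1,0,0],
    [3,0,2,0,0],
    [4.5,0,3,0,0],
    [6,0,4,0,0],
    [6,0,4,0,0]
  ]
}}

```text
time_s: 52.93
eef_pos: [518.5, -78.8, 84.8]
ee_rot: [3.133, 0.238, -0.0]
wrist_force: [-0.2, -0.1, -2.1]
grip_width: 19.6
grip_force: 20.0
```

```bash
python3 ed.py
```

```text
corners [204 130] [427 130] edge rel tool fwd 81.0 y 0.6 up 31.7 tilt 33.6 (r 83.3 exp 83.5) B [ 47.7 134.9   6.1] F [ 0.4 -0.3 -1.4] tcp [518.4 -78.8  84.8] head 8.7 gw 20.0
head? [316. 235.] [  42   34 1146] [  0.5 134.4  12.5]
head? [527. 235.] [  48   34 1233] [ 0.8 43.5 12.5]
```

Emit:
{"method": "drive_tool", "body": {
  "steps": [
    [-1.5,0,0,0,0],
    [-1.5,0,1.5,0,0],
    [-1.5,0,3,0,0],
    [-1.5,0,4,0,0],
    [-1.5,0,4,0,0]
  ]
}}

```text
time_s: 53.4
eef_pos: [517.1, -79.2, 81.5]
ee_rot: [3.132, 0.238, 0.002]
wrist_force: [-1.6, -0.6, 6.0]
grip_width: 19.9
grip_force: 20.0
```

```bash
python3 ed.py
```

```text
corners [206 129] [425 129] edge rel tool fwd 81.2 y 0.6 up 29.4 tilt 32.0 (r 82.9 exp 83.5) B [ 43.7 134.7   2. ] F [-2.1  0.2  5.9] tcp [517.1 -79.2  81.5] head 8.7 gw 19.5
head? [316. 234.] [  43   36 1209] [  0.7 134.4  12.5]
head? [531. 234.] [  50   36 1303] [ 1.  43.6 12.5]
```

Emit:
{"method": "drive_tool", "body": {
  "steps": [
    [-3,0,1.7,0,0],
    [-7,0,4.2,0,0],
    [-11,0,6.7,0,0],
    [-15,0,9.2,0,0],
    [-15,0,9.2,0,0]
  ]
}}

```text
time_s: 53.87
eef_pos: [501.4, -81.5, 71.6]
ee_rot: [3.132, 0.238, -0.001]
wrist_force: [-3.3, -1.8, 2.0]
grip_width: 20.0
grip_force: 20.0
```

Emit:
{"method": "drive_tool", "body": {
  "steps": [
    [-3,0,1.9,0,0],
    [-6,0,3.8,0,0],
    [-7,0,4.4,0,0],
    [-8,0,5,0,0]
  ]
}}

```text
time_s: 54.2
eef_pos: [496.2, -82.7, 68.2]
ee_rot: [3.131, 0.237, 0.009]
wrist_force: [5.3, 5.2, 15.5]
grip_width: 19.8
grip_force: 20.0
```

```bash
python3 ed.py
```

```text
corners [206 129] [424 129] edge rel tool fwd 81.0 y 0.4 up 29.2 tilt 31.9 (r 82.7 exp 83.5) B [ 18.5 134.5   1.8] F [ 4.4  2.3 12.1] tcp [496.2 -82.7  68.3] head 8.68 gw 19.5
head? [315. 188.] [  49   44 1728] [  1.  134.4  12.5]
head? [563. 188.] [  59   44 1892] [ 1.2 43.5 12.5]
```

Emit:
{"method": "drive_tool", "body": {
  "steps": [
    [-1,0,0.6,0,0],
    [-2,0,1,0,0],
    [-2,0,1,0,0]
  ]
}}

```text
time_s: 54.5
eef_pos: [496.0, -82.9, 68.1]
ee_rot: [3.13, 0.237, 0.017]
wrist_force: [9.3, 6.6, 15.8]
grip_width: 19.9
grip_force: 20.0
```

Emit:
{"method": "drive_tool", "body": {
  "steps": [
    [2,0,-1.2,0,0],
    [2,0,-1.2,0,0.3],
    [2,0,-1.2,0,0.45],
    [2,0,-1.2,0,0.45],
    [2,0,-1.2,0,0.45]
  ]
}}

```text
time_s: 54.92
eef_pos: [493.7, -82.4, 66.5]
ee_rot: [-3.132, -0.238, 0.002]
wrist_force: [-0.1, 0.7, -0.1]
grip_width: 39.8
grip_force: 0.0
```

Emit:
{"method": "drive_tool", "body": {
  "steps": [
    [0,0,-10,0,0.45],
    [0,0,-40,0,0.45],
    [0,0,-80,0,0.45],
    [0,0,-120,0,0.45],
    [0,0,-150,0,0.45]
  ]
}}

```text
time_s: 55.33
eef_pos: [494.1, -82.6, 219.7]
ee_rot: [3.132, 0.238, 0.003]
wrist_force: [1.3, 0.2, -0.0]
grip_width: 39.8
grip_force: 0.0
```

```bash
python3 - <<'E'
from h import *
go(B(10,0,0)+[0,0,220],8.6)
E
```

```text
call [38, 68, -49, np.float64(0.0)]
  call [38, 67, -49, np.float64(0.0)]
```

Emit:
{"method": "drive_tool", "body": {
  "steps": [
    [38,68,-49,0,0.45],
    [38,68,-49,0,0.45],
    [38,68,-49,0,0.45],
    [38,68,-49,0,0.45],
    [38,68,-49,0,0.45]
  ]
}}

```text
time_s: 55.75
eef_pos: [541.4, -143.8, 264.9]
ee_rot: [-3.132, -0.237, 0.002]
wrist_force: [-0.1, -0.1, 1.1]
grip_width: 39.3
grip_force: 0.0
```

Emit:
{"method": "drive_tool", "body": {
  "steps": [
    [38,67,-49,0,0.45],
    [38,67,-49,0,0.45],
    [38,67,-49,0,0.45],
    [38,67,-49,0,0.45],
    [38,67,-49,0,0.45]
  ]
}}

```text
time_s: 56.17
eef_pos: [589.0, -203.4, 313.4]
ee_rot: [-3.131, -0.239, 0.004]
wrist_force: [1.3, -0.0, -0.9]
grip_width: 39.5
grip_force: 0.0
```

```bash
python3 w.py c1; cat > chk.py <<'E'
from h import *
d=np.load("w.npz"); i,K,C=d["i"],d["K"],d["C"]
h=cv2.cvtColor(i,cv2.COLOR_BGR2HSV).astype(int)
g=((h[...,1]<75)&(h[...,2]<125)&(h[...,2]>20)).astype(np.uint8); g[300:]=0; g=cv2.morphologyEx(g,cv2.MORPH_OPEN,np.ones((3,3),np.uint8))
n,l,s,c=cv2.connectedComponentsWithStats(g)
for k in range(1,n):
    if s[k,4]>700:
        p=cv2.convexHull(np.argwhere(l==k)[:,::-1].astype(np.int32))[:,0]
        P=np.array([toB(onplane(K,C,*q,B(0,0,6),BN))[:2] for q in p],np.float32); bx=cv2.minAreaRect(P)
        print(s[k],"rect",np.round(bx[0],1),np.round(bx[1],1),round(bx[2],1),"xmax",P[:,0].max().round(1))
m=cv2.inRange(h.astype(np.uint8),(14,120,90),(26,255,255)); m[300:]=0
n,l,s,c=cv2.connectedComponentsWithStats(m)
print([toB(onplane(K,C,*c[k],B(0,0,12.5),BN)).round(1)[:2].tolist() for k in range(1,n) if s[k,4]>60])
E
python3 chk.py
```

```text
56.2167 [ 588.8 -203.1  313.5] 8.75 [-0.3  0.2  0.3] 39.68136202213684 0.0
[  24    0   61   43 1855] rect [188.2 180.4] [25.2 49.4] 35.6 xmax 202.5
[ 552  195   35   79 1709] rect [ -42.7 -300.2] [164.  27.] 24.2 xmax 29.9
[ 155  199   89   69 3469] rect [-39.9 134.5] [123.7  78. ] 0.4 xmax 22.1
[ 239  198   76   71 3515] rect [-39.8  43.1] [125.8  76.3] 2.2 xmax 24.0
[ 323  199   72   70 3525] rect [-39.9 -46.1] [125.7  75.9] 0.3 xmax 23.1
[ 390  200   89   69 3457] rect [ -40.1 -134.8] [124.   77.9] 0.3 xmax 22.2
[[0.7, 135.2], [0.8, 45.0], [1.1, -45.4], [1.2, -135.8], [-74.2, -142.3]]
```

View pics/c1.png

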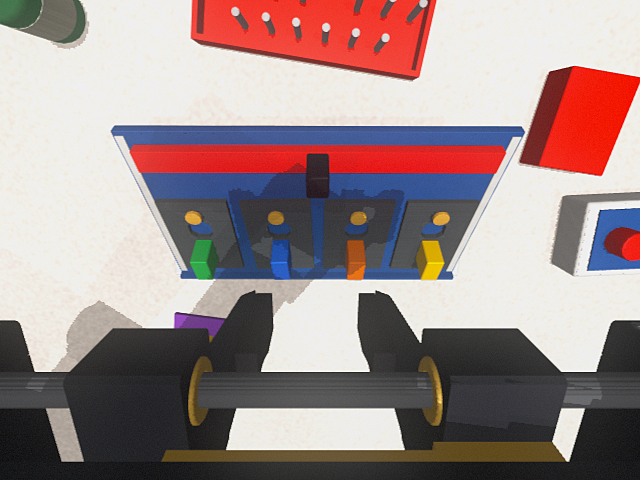

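```bash
python3 - <<'E'
from h import *
print(toB([626,-200.3,158]),toB([626,-200.3,154]), B(75.8,-.4,30))
s=go((625.5,-200.3,194),8.6); go((625.5,-200.3,149.5),8.6,s)
E
```

```text
[76.0154032  -0.89709274 37.2839404 ] [73.89572614 -0.89709274 33.89174801] [ 629.5633619  -199.26483848  151.70872191]
  call [37, 3, 114, np.float64(0.0)]
  call [0, 0, 44, np.float64(0.0)]
```

Emit:
{"method": "drive_tool", "body": {
  "steps": [
    [37,3,114,0,0.5],
    [37,3,114,0,0.5],
    [37,3,114,0,0.5],
    [37,3,114,0,0.5],
    [37,3,114,0,0.5]
  ]
}}

```text
time_s: 56.63
eef_pos: [625.6, -200.4, 199.8]
ee_rot: [-3.13, -0.24, 0.006]
wrist_force: [0.1, -0.6, 0.8]
grip_width: 43.9
grip_force: 0.0
```

Emit:
{"method": "drive_tool", "body": {
  "steps": [
    [0,0,15,0,0.5],
    [0,0,30,0,0.5],
    [0,0,42,0,0.5],
    [0,0,48,0,0.5],
    [0,0,48,0,0.5]
  ]
}}

```text
time_s: 57.05
eef_pos: [626.4, -201.7, 154.2]
ee_rot: [3.132, 0.238, 0.001]
wrist_force: [-0.2, -0.4, -0.4]
grip_width: 44.0
grip_force: 0.0
```

Emit:
{"method": "drive_tool", "body": {
  "steps": [
    [0,0,0,0,0],
    [0,0,0,0,0],
    [0,0,0,0,0],
    [0,0,0,0,0],
    [0,0,0,0,0]
  ],
  "force": 25
}}

```text
time_s: 57.47
eef_pos: [626.5, -199.6, 154.0]
ee_rot: [-3.129, -0.24, -0.0]
wrist_force: [-3.4, 8.5, 5.5]
grip_width: 19.5
grip_force: 25.0
```

Emit:
{"method": "drive_tool", "body": {
  "steps": [
    [-3,0,1.9,0,0],
    [-7,0,4.4,0,0],
    [-11,0,6.9,0,0],
    [-15,0,9.4,0,0],
    [-17,0,10.6,0,0]
  ]
}}

```text
time_s: 57.88
eef_pos: [609.7, -202.1, 143.4]
ee_rot: [-3.129, -0.24, -0.002]
wrist_force: [-0.6, 9.4, 6.2]
grip_width: 19.2
grip_force: 25.0
```

Emit:
{"method": "drive_tool", "body": {
  "steps": [
    [-3,0,1.9,0,0],
    [-6,0,3.8,0,0],
    [-9,0,5.6,0,0],
    [-12,0,7.5,0,0],
    [-14,0,8.8,0,0]
  ]
}}

```text
time_s: 58.3
eef_pos: [595.9, -204.2, 134.7]
ee_rot: [-3.129, -0.24, -0.001]
wrist_force: [-2.1, 10.4, 7.8]
grip_width: 19.3
grip_force: 25.0
```

Emit:
{"method": "drive_tool", "body": {
  "steps": [
    [-1,0,0.6,0,0],
    [-2,0,1.2,0,0],
    [-3,0,1.9,0,0],
    [-4,0,2.5,0,0],
    [-4,0,2.5,0,0]
  ]
}}

```text
time_s: 58.72
eef_pos: [591.9, -204.8, 132.1]
ee_rot: [-3.129, -0.24, -0.001]
wrist_force: [-2.7, 10.6, 6.0]
grip_width: 19.5
grip_force: 25.0
```

```bash
python3 jaw.py; python3 w.py c2; cat > gap.py <<'E'
from h import *
d=np.load("w.npz"); i,K,C=d["i"],d["K"],d["C"]; h=cv2.cvtColor(i,cv2.COLOR_BGR2HSV)
red=(cv2.inRange(h,(0,150,60),(8,255,255))|cv2.inRange(h,(172,150,60),(179,255,255)))>0
for y in(150,115,60,25,-25,-60,-115,-150):
    xs=np.arange(0,90,.25); on=[]
    for x in xs:
        u,v=proj(K,C,B(x,y,13)); u,v=int(round(u)),int(round(v)); on.append(0<=u<640 and 0<=v<480 and red[v,u])
    on=xs[np.array(on)]; print(y,on.min() if len(on) else None,end="  ")
print()
E
python3 gap.py
```

```text
scene -110 15.5 62.0
scene 110 15.5 63.5
side -110 None None
side 110 23.0 47.0
58.9167 [ 591.9 -204.8  132.1] [-2.8 10.3  6.8]
58.9667 [ 591.9 -204.8  132.1] 8.76 [-3.5 10.8  7.1] 19.52186005192489 24.999118745326996
150 21.0  115 21.25  60 21.75  25 21.25  -25 21.75  -60 22.0  -115 21.5  -150 22.0
```

Emit:
{"method": "drive_tool", "body": {
  "steps": [
    [-0.5,0,0.3,0,0],
    [-1,0,0.6,0,0],
    [-1.5,0,0.9,0,0],
    [-2,0,1.2,0,0],
    [-2,0,1.2,0,0]
  ]
}}

```text
time_s: 59.38
eef_pos: [590.1, -205.1, 131.0]
ee_rot: [-3.129, -0.24, -0.001]
wrist_force: [-2.3, 9.6, 6.6]
grip_width: 19.4
grip_force: 25.0
```

Emit:
{"method": "drive_tool", "body": {
  "steps": [
    [-0.4,0,0.2,0,0],
    [-0.8,0,0.5,0,0],
    [-0.8,0,0.5,0,0]
  ]
}}

```text
time_s: 59.63
eef_pos: [589.6, -205.2, 130.6]
ee_rot: [-3.129, -0.24, -0.003]
wrist_force: [-0.3, 11.3, 7.3]
grip_width: 19.3
grip_force: 25.0
```

Emit:
{"method": "drive_tool", "body": {
  "steps": [
    [-0.4,0,0.2,0,0],
    [-0.8,0,0.5,0,0],
    [-0.8,0,0.5,0,0]
  ]
}}

```text
time_s: 59.88
eef_pos: [588.9, -205.3, 130.2]
ee_rot: [-3.129, -0.24, -0.003]
wrist_force: [0.1, 11.1, 8.6]
grip_width: 19.9
grip_force: 25.0
```

```bash
python3 w.py c3; python3 gap.py
```

```text
59.9333 [ 589.  -205.3  130.2] 8.77 [-0.5 11.5  7.7] 19.72434568269829 24.99826669692993
150 17.5  115 17.75  60 18.25  25 17.75  -25 18.25  -60 18.5  -115 18.0  -150 18.5
```

Emit:
{"method": "drive_tool", "body": {
  "steps": [
    [-0.5,0,0.3,0,0],
    [-0.8,0,0.5,0,0],
    [-0.8,0,0.5,0,0]
  ]
}}

```text
time_s: 60.18
eef_pos: [588.8, -205.3, 130.1]
ee_rot: [-3.129, -0.24, -0.006]
wrist_force: [2.0, 12.6, 9.1]
grip_width: 19.1
grip_force: 25.0
```

Emit:
{"method": "drive_tool", "body": {
  "steps": [
    [-0.5,0,0.3,0,0],
    [-0.8,0,0.5,0,0],
    [-0.8,0,0.5,0,0]
  ]
}}

```text
time_s: 60.43
eef_pos: [588.7, -205.3, 130.0]
ee_rot: [-3.13, -0.24, -0.009]
wrist_force: [4.8, 12.5, 10.8]
grip_width: 19.8
grip_force: 25.0
```

Emit:
{"method": "drive_tool", "body": {
  "steps": [
    [0.8,0,-0.5,0,0],
    [0.8,0,-0.5,0,0.3],
    [0.8,0,-0.5,0,0.5],
    [0.8,0,-0.5,0,0.5],
    [0.8,0,-0.5,0,0.5]
  ]
}}

```text
time_s: 60.85
eef_pos: [587.6, -208.1, 128.3]
ee_rot: [3.132, 0.238, -0.0]
wrist_force: [-0.6, -1.0, -1.2]
grip_width: 43.1
grip_force: 0.0
```

Emit:
{"method": "drive_tool", "body": {
  "steps": [
    [0,0,-10,0,0.5],
    [0,0,-40,0,0.5],
    [0,0,-80,0,0.5],
    [0,0,-120,0,0.5],
    [0,0,-165,0,0.5]
  ]
}}

```text
time_s: 61.27
eef_pos: [587.1, -207.7, 292.4]
ee_rot: [-3.133, -0.238, 0.0]
wrist_force: [0.9, -0.6, -0.9]
grip_width: 43.8
grip_force: 0.0
```

Emit:
{"method": "drive_tool", "body": {
  "steps": [
    [0,0,-20,0,0.5],
    [0,0,-20,0,0.5],
    [0,0,-20,0,0.5]
  ]
}}

```text
time_s: 61.52
eef_pos: [587.7, -208.0, 311.0]
ee_rot: [3.131, 0.238, 0.003]
wrist_force: [-0.5, 0.6, -0.5]
grip_width: 44.1
grip_force: 0.0
```

```bash
python3 w.py c4; python3 gap.py; python3 chk.py; python3 jaw.py; python3 -c "
import cv2; i=cv2.imread('pics/c4.png'); cv2.imwrite('pics/c4c.png',cv2.resize(i[110:310,100:540],None,fx=1.8,fy=1.8,interpolation=2))"
```

```text
61.5667 [ 587.4 -207.8  309.3] 8.68 [ 0.9  0.3 -0.9] 44.08231876197782 0.0
150 18.5  115 18.75  60 17.5  25 17.5  -25 17.75  -60 17.75  -115 18.0  -150 18.25  
[   0    0   79   42 2175] rect [187.7 186.3] [25.1 58.3] 0.2 xmax 200.4
[ 549  195   35   79 1695] rect [ -43.4 -300.6] [163.9  26.8] 23.9 xmax 28.3
[ 152  207   87   62 2931] rect [-46.9 134.5] [112.7  77.8] 0.2 xmax 9.6
[ 236  207  154   62 5970] rect [-46.4  -0.7] [112.7 167. ] 0.2 xmax 10.2
[ 386  207   86   62 2899] rect [ -45.9 -134.5] [112.6  77.7] 0.2 xmax 10.5
[[0.6, 135.4], [0.8, 45.0], [1.0, -45.4], [1.2, -135.6], [-74.5, -141.8]]
scene -110 13.0 62.0
scene 110 11.0 62.5
side -110 17.5 43.5
side 110 19.0 43.0
61.7667 [ 587.4 -207.7  308.5] [-0.1  1.1  1. ]
```

View pics/c4c.png

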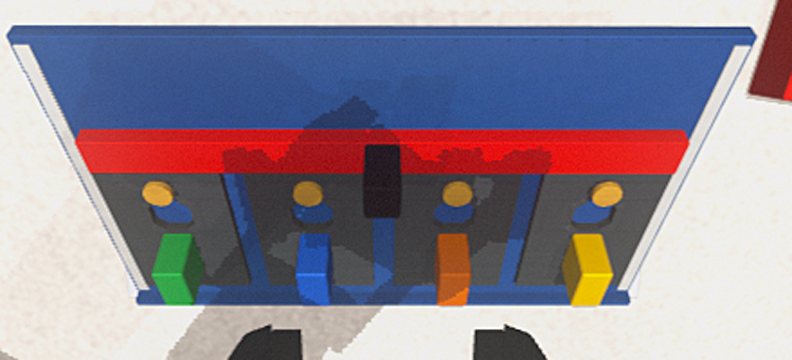

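The picture shows the jaw lying against all four plates. The plates are square, each with its screw at the top of its slot.

```bash
python3 -c "
from rig import r
print(r.job_done())"
```

```text
the job is handed in; nothing more can be done
None
```

The job is handed in: the jaw went fully up, all four plates hang home on their own screws and look flat and square, and the jaw was slid down against them and released; while being tilted, the green plate's edge bumped its screw head (about 30 N at the wrist) before it seated.

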